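# Turn the bamboo caddies to the sun

## Task

Set the bamboo tea caddies up for an hour of even sunning: first slide the sill vent's grip all the way to its stop at the green end, then turn every caddy on the tray until its pale cream stripe faces straight up, rolling it along the tray floor and never lifting it off. Last of all, wind the timer's knob clockwise until its pointer stands on the red mark. At the end every caddy lies still and flat on the tray floor with its stripe up; leave the teapot, glasses, jar and dish where they are.

Things in the scene. Friction and masses are not known exactly. Their poses are not given: they have to be found in the camera images.
- tray: fixed bamboo tray, 300 (x) by 480 (y) mm outside, origin centre of its underside; inside 280 by 460 mm, floor 8 mm above the sill, rim 10 mm thick and 20 mm high above the sill. x, y along its short and long sides. The caddies lie about across its y axis, two rows deep, with room to roll along y.
- caddy_1: brown bamboo caddy, closed cylinder 40 mm in diameter, 100 mm long, ends rounded (straight over the middle 60 mm), 120 g, lying on the tray. Origin on its axis at mid-length; x along the axis; z points from the axis out through the middle of the 13 mm wide pale cream stripe along its side (a pale dot on each end, same side). A thin black line runs along the far side from it. May be absent.
- caddy_2: brown bamboo caddy, closed cylinder 40 mm in diameter, 100 mm long, ends rounded (straight over the middle 60 mm), 120 g, lying on the tray. Origin on its axis at mid-length; x along the axis; z points from the axis out through the middle of the 13 mm wide pale cream stripe along its side (a pale dot on each end, same side). A thin black line runs along the far side from it. May be absent.
- caddy_3: brown bamboo caddy, closed cylinder 40 mm in diameter, 100 mm long, ends rounded (straight over the middle 60 mm), 120 g, lying on the tray. Origin on its axis at mid-length; x along the axis; z points from the axis out through the middle of the 13 mm wide pale cream stripe along its side (a pale dot on each end, same side). A thin black line runs along the far side from it. May be absent.
- caddy_4: brown bamboo caddy, closed cylinder 40 mm in diameter, 100 mm long, ends rounded (straight over the middle 60 mm), 120 g, lying on the tray. Origin on its axis at mid-length; x along the axis; z points from the axis out through the middle of the 13 mm wide pale cream stripe along its side (a pale dot on each end, same side). A thin black line runs along the far side from it. May be absent.
- vent: fixed aluminium sill vent, 200 (x) by 60 (y) by 14 mm high, origin centre of its underside; its x axis points to the open end, marked by a green bar (grey bar at the closed end)
- vent_slide (a joint): travel of the vent's grip along the vent's x axis, m: 0 = closed (grey end), 0.10 = end stop at the open (green) end; about 2 N of friction
- vent_grip (a point): top centre of the vent's black grip, 49 mm above the sill; the grip is 26 mm along the slide, 20 mm wide across it and stands 34 mm above the vent plate; axes as the vent's
- timer: fixed steel kitchen timer, drum 104 mm in diameter and 40 mm high, origin centre of its underside, white dial on top with 12 black ticks and one wide red mark
- timer_knob (a joint): angle of the timer's knob, rad, growing clockwise seen from above, range 0 to 5.4; at 0 the knob's red pointer points along the timer's -x axis; the dial's red mark is at 4.2. It stays where it is left (0.06 N m of friction).
- knob_grip (a point): on the knob's axis, top of its upright bar grip, 75.5 mm above the sill; the bar is 52 mm long, 14 mm thick and 30 mm high above a 26 mm radius disc, whose top lies 45 mm above the sill. x along the bar, the red pointer towards -x; turns with the knob
- glass_1: clear drinking glass, 68 mm in diameter, 85 mm high, origin centre of its underside; to be left alone
- glass_2: clear drinking glass, 68 mm in diameter, 85 mm high, origin centre of its underside; to be left alone
- jar: glass jar with a steel twist cap, 72 mm in diameter, 100 mm high, origin centre of its underside; to be left alone
- dish: small blue ceramic dish, 92 mm in diameter, 22 mm high, origin centre of its underside; to be left alone
- teapot: stainless teapot, 132 mm in diameter, 115 mm high, spout to its +y and handle to its -y, origin centre of its underside; to be left alone

How it is judged:
By the outcome, as a careful person would: the job done as asked, in the order asked, and still so for the second after the job is handed in, with the robot touching nothing.
Of caddy_1, caddy_2, caddy_3, caddy_4 only 2 to 4 are there at a start; the rules pass over those that are not, and their reading is None.
At some moment in a run one of caddy_1, caddy_2, caddy_3, caddy_4 may be knocked a few centimetres aside while the robot is not near it.
Once in a run the grip may slacken for a moment while it holds something.
It also fails if it takes over 210 s, if anything falls off the work surface, if the arm or the gripper's body presses on something with over 40 N, if the wrist force passes 120 N, or if a joint passes its speed limit or range.

## Robot

A 6-joint arm with a two-finger parallel gripper is mounted at the origin on the work surface. World frame = base frame: x ahead of the robot, y to its left, z up, the work surface at z = 0. Lengths are in mm, angles in rad, forces in N, time in s.
With the tool pointing down it reaches from about 275 to 750 mm from the base axis. Payload 10.2 kg.
Tool frame: the origin (TCP) lies midway between the tips of the shut fingers; the grasp point (between the pads) lies 19 mm behind it (ctrl.hold_point_z is the distance from the TCP to the grasp point, in mm); z points along the fingers, y is the direction in which the jaws open and shut (so a half turn about z gives the same grasp; the last joint's range is limited). The gripper opens to 85 mm and grips with 20 to 120 N. Pads are 22 mm wide; open, the fingers measure 114 mm over their backs; the gripper's body (76 mm by 85 mm) begins 54 mm behind the grasp point. The pads swing forward as they close: fully open they stand 13 mm farther back than shut.
Start: joints at [0.896, 0.313, 1.498, -0, 1.331, -0.223], TCP at [229.22, 472.323, 231.294] pointing down, gripper open.
Joint ranges: [-2.94, 2.94], [-0.97, 2.17], [0.19, 2.56], [-1.23, 4.37], [0.02, 3.11], [-2.88, 2.88]. Speed limits (rad/s): [2.39, 2.39, 3.01, 3.14, 3.14, 3.14].

## Interface

Orientations are given as a unit quaternion [w, x, y, z].
In Python, from rig import ctrl, capture, get_calibration, ticket, search_frame, outline_of gives the robot as it stands. The module is installed in compiled form; this text tells all that it offers.
- The arm moves only by the tool servo_tool, never from a script. Its argument "motion" is a list of rows, each an object with "dr": the turn, a rotation vector about the tool's x, y, z in units of 10 degrees (1.0 is 10 degrees), a list of three; "delta_pos": the shift along the tool's x, y, z in units of 50 mm (1.0 is 50 mm), a list of three; "hand": the opening, from 0 (shut) to 1 (fully open). In form: [{"dr": [ax, ay, az], "delta_pos": [x, y, z], "hand": hand}, ...]. A call has 1 to 20 rows; each row shifts and turns the pose as measured when the row begins, along the tool's axes as they then stand; what a row does not reach is not made up. A row lasts 1/8 s, in which the tool goes at most 62.5 mm and 10.7 degrees, less where a joint would pass 70% of its speed; a pose out of reach is approached as far as the arm can. A call is refused whole if a number of a shift passes 1 or a number of a turn 1, either way. A call with a gripper value outside its range is refused whole. The fingers move at their own pace and stop on an object; "squeeze" is the grip in N (left out, the last holds). Time passes only in rows, so rows that do not move let the fingers close. It gives the time, the measured TCP pose, the force and the opening at its end, in the units of the state.
- ctrl.sense(): the state, without advancing time (a new reading comes with each control period).
- capture(name): name is "scene" or "top"; returns (picture, depth): 480x640x3 uint8, red, green, blue; 480x640 float32, mm along the optical axis (not along the pixel's ray), 0 where there is no reading.
- get_calibration(name): a dict with "camera_matrix" (3x3 intrinsics, pixels), "distortion" ([k1, k2, p1, p2, k3] as OpenCV has them; the pictures are not rectified), "T" (4x4, takes a point from camera to world coordinates). Camera axes: x right, y down, z forward; pixel columns grow to the right and rows downward; lengths in mm; the calibration is good to about 2 mm. A picture is of the moment at which its call begins. get_calibration takes no time and is no camera call.
- ticket.finish_job(): hands the job in, once; it reports no verdict.
Trained networks look in the newest picture that a camera, given by its name, has taken for a name from the list of things; names that differ only in an ending like _2 or _b are one class to them, and where a whole thing is asked for, a point or a joint stands for the part that bears it (a point fixed in the world has none). Each returns a list of dicts, best first, with "score" (0 to 1); they miss things now and then, are a little off and sometimes report something else, mostly with a low value. They report only what shows in the picture. A call takes as long as a camera call.
- search_frame(camera, label): "bbox" ([left, top, right, bottom] in pixels, round what is visible of it).
- outline_of(camera, label): "pixels" (480x640 bool, what is visible of it) and "bbox" ([left, top, right, bottom] in pixels, round what is visible of it).
The state is a dict: "time_s": time; "joints": joint angles; "dq": joint speeds; "tau": joint torques, N m; "eef_pos": TCP position; "ee_rot": TCP orientation; "force": force on the tool from outside, world axes, zero at the start; "wrist_torque": the same for the moment, N m; "grip_width": opening from 0.0 (shut) to 1.0 (fully open).
Only numpy, scipy, OpenCV 4.12 (cv2) and the standard library are available. Lean on these libraries where they do the work, as an engineer would, in place of code of your own. Each camera call takes 0.05 s, during which the arm holds its last target.

## Working session

There is one attempt and no reset: what is moved stays moved. The work goes in short steps, Python scripts to look and compute and a tool call to move; the robot and the scene stay as the last step left them, time stands still between calls to the robot, and variables do not carry over. Pictures are saved under pics/ and viewed, and the job is handed in when it is done.

Besides the shell and the picture viewer there is one more tool, called after ">>>" by a JSON object that holds its "method" and its "body", one argument or row to a line. servo_tool: Moves the arm, as the interface text tells. Its arguments: {"type":"object","properties":{"motion":{"type":"array"},"squeeze":{"type":"number"}},"required":["motion"]}

```bash
mkdir -p pics && cat > h.py <<'E'
import numpy as np, cv2
from rig import ctrl, capture, get_calibration, ticket, search_frame, outline_of
def save(name,img): cv2.imwrite('pics/'+name+'.png',cv2.cvtColor(img,cv2.COLOR_RGB2BGR))
def cal(c):
    k=get_calibration(c); return np.array(k['camera_matrix'],float),np.array(k['distortion'],float),np.array(k['T'],float)
def ray(c,uv):
    K,D,T=cal(c); p=cv2.undistortPoints(np.array(uv,float).reshape(-1,1,2),K,D).reshape(-1,2)
    return np.c_[p,np.ones(len(p))]@T[:3,:3].T, T[:3,3]
def onz(c,uv,z):
    d,o=ray(c,uv); return o+d*((z-o[2])/d[:,2])[:,None]
def withdepth(c,uv,dep):
    d,o=ray(c,uv); uv=np.array(uv).astype(int).reshape(-1,2); return o+d*dep[uv[:,1],uv[:,0]][:,None]
def proj(c,X):
    K,D,T=cal(c); Ti=np.linalg.inv(T); r,_=cv2.Rodrigues(Ti[:3,:3]); return cv2.projectPoints(np.array(X,float).reshape(-1,1,3),r,Ti[:3,3],K,D)[0].reshape(-1,2)
E
python3 - <<'E'
from h import *
for c in('scene','top'):
    im,d=capture(c); save(c+'0',im); np.save(c+'_d.npy',d); np.save(c+'_i.npy',im)
    K,D,T=cal(c); print(c,K.tolist(),D,T.round(3).tolist())
    for l in ['tray','caddy_1','vent','vent_grip','timer','knob_grip','glass_1','jar','dish','teapot']:
        print(l,[(np.round(r['bbox']).astype(int).tolist(),round(r['score'],2)) for r in search_frame(c,l)])
print(ctrl.sense())
E
```

```text
scene [[532.2361067213145, 0.0, 314.3970876331595], [0.0, 532.2361067213145, 246.11205065430724], [0.0, 0.0, 1.0]] [-0.01252041  0.          0.          0.          0.        ] [[0.866, 0.323, -0.382, 1117.534], [0.5, -0.57, 0.652, -838.386], [-0.006, -0.756, -0.655, 939.23], [0.0, 0.0, 0.0, 1.0]]
tray [([179, 195, 380, 352], 0.69), ([159, 324, 185, 349], 0.3)]
caddy_1 [([313, 222, 346, 249], 0.74), ([263, 220, 303, 235], 0.72), ([261, 282, 303, 309], 0.55)]
vent [([306, 172, 372, 204], 0.56)]
vent_grip [([181, 197, 380, 349], 0.61), ([326, 172, 336, 184], 0.58)]
timer [([150, 320, 202, 374], 0.83), ([160, 323, 184, 347], 0.49)]
knob_grip [([162, 322, 184, 347], 0.65)]
glass_1 [([292, 334, 328, 382], 0.93), ([335, 288, 362, 336], 0.76), ([159, 322, 182, 347], 0.16)]
jar [([370, 238, 400, 287], 0.89)]
dish [([236, 362, 282, 402], 0.71)]
teapot [([371, 193, 433, 249], 0.58)]
top [[619.419245504011, 0.0, 309.73803002257085], [0.0, 619.419245504011, 232.1806394797489], [0.0, 0.0, 1.0]] [-0.16291356  0.          0.          0.          0.        ] [[0.027, -0.983, 0.179, 329.583], [-1.0, 
[... 635 characters left out ...]
.63), ([347, 159, 372, 185], 0.4)]
{'time_s': 1.1, 'joints': array([ 8.95587216e-01,  3.12913856e-01,  1.49769384e+00, -1.46589737e-05,
        1.33097255e+00, -2.23399200e-01]), 'dq': array([-0.00097177,  0.00029806,  0.00017666,  0.0025768 , -0.00347259,
        0.0008145 ]), 'tau': array([ 1.53639739e-03, -4.12165797e+01, -2.59908020e+01, -1.26225241e-04,
        3.78662353e-04,  2.35077476e-05]), 'eef_pos': array([229.23542693, 472.32559128, 231.28940344]), 'ee_rot': array([9.10661106e-06, 2.23986719e-01, 9.74592197e-01, 2.49355814e-06]), 'force': array([-0.04548721, -0.47524995,  0.25218822]), 'wrist_torque': array([0.01212432, 0.01464659, 0.01611863]), 'grip_width': 1.0033579859596051}
```

```bash
python3 - <<'E'
from h import *
i=np.load('top_i.npy'); c=i[130:330,150:490]; save('top_c',cv2.resize(c,(800,470),interpolation=cv2.INTER_CUBIC))
i=np.load('scene_i.npy'); c=i[165:405,145:440]; save('scene_c',cv2.resize(c,(737,600),interpolation=cv2.INTER_CUBIC))
E
```

```text
(no output)
```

View pics/top_c.png

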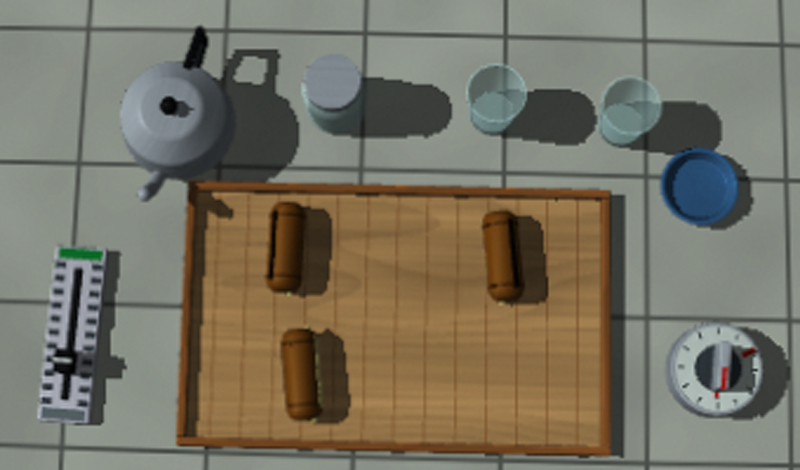

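View pics/scene_c.png

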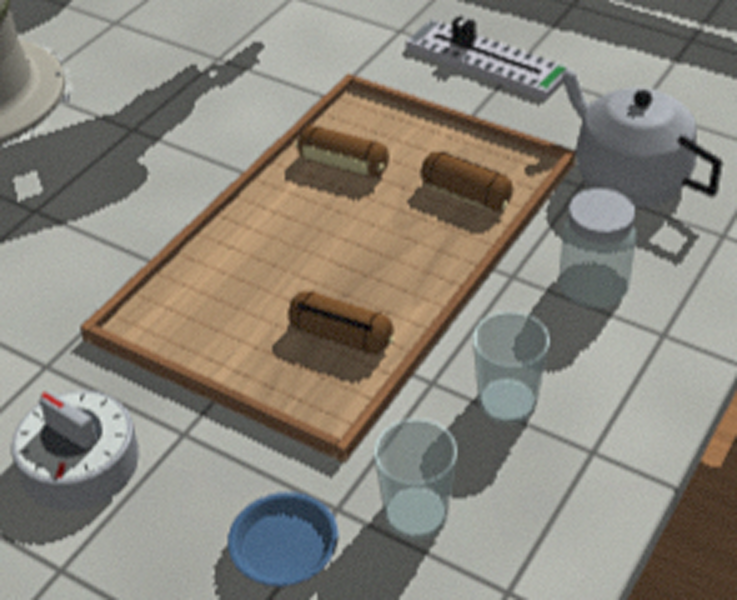

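View pics/top0.png

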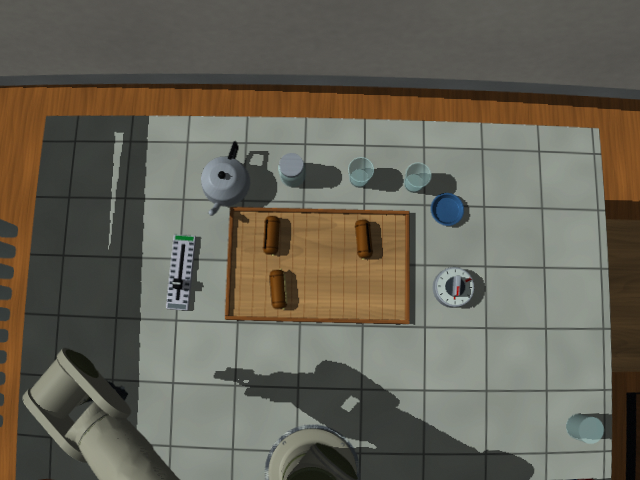

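```bash
python3 - <<'E'
from h import *
s=800/340
def tc(l): return np.array(l)/s+[150,130]
print('tray rim corners',onz('top',tc([[190,184],[609,192],[607,453],[181,444]]),20).round(1))
print('vent ends top', onz('top',tc([[80,254],[64,414]]),14).round(1))
print('vent grip', onz('top',tc([[68,358]]),49).round(1))
print('knob',onz('top',tc([[723,366]]),75).round(1), 'dial', onz('top',tc([[714,369]]),40).round(1))
print('cad',onz('top',tc([[287,247],[300,373],[503,255]]),48).round(1))
d=np.load('top_d.npy')
print('depth',withdepth('top',tc([[287,247],[300,373],[503,255],[68,358],[723,366],[714,330],[400,400],[20,200]]),d).round(1))
s2=737/295
def sc(l): return np.array(l)/s2+[145,165]
print('scene grip',onz('scene',sc([[463,26]]),49).round(1),'knob',onz('scene',sc([[68,418]]),75).round(1))
d2=np.load('scene_d.npy')
print('scene depth',withdepth('scene',sc([[342,145],[468,178],[340,315],[68,418],[463,30]]),d2).round(1))
E
```

```text
tray rim corners [[ 682.4  236.    20. ]
 [ 684.9 -239.6   20. ]
 [ 391.3 -237.8   20. ]
 [ 388.8  231.8   20. ]]
vent ends top [[599.5 358.8  14. ]
 [417.8 366.1  14. ]]
vent grip [[477.4 357.2  49. ]]
knob [[ 484.6 -355.3   75. ]] dial [[ 484.6 -353.1   40. ]]
cad [[ 607.6  120.4   48. ]
 [ 468.8  101.    48. ]
 [ 604.7 -118.1   48. ]]
depth [[ 607.7  120.4   47.4]
 [ 468.5  100.8   50.4]
 [ 605.2 -118.3   44.9]
 [ 477.5  357.3   48.4]
 [ 485.  -356.3   70.7]
 [ 527.4 -352.8   43.3]
 [ 445.    -8.6   10.3]
 [ 662.7  435.8    3.6]]
scene grip [[478.  353.5  49. ]] knob [[ 493.  -363.8   75. ]]
scene depth [[ 472.3   91.7   44.3]
 [ 616.6  111.7   42.8]
 [ 609.3 -125.6   45. ]
 [ 492.8 -363.7   74.7]
 [ 480.7  348.7   46.9]]
```

```bash
cat >> h.py <<'E'
from scipy.spatial.transform import Rotation as Ro
def goto(x,y,z,yh=None):
    """print tool-frame move; yh=desired heading(deg) of tool y, mod 180"""
    s=ctrl.sense(); q=s['ee_rot']; R=Ro.from_quat([q[1],q[2],q[3],q[0]]).as_matrix()
    h=np.degrees(np.arctan2(R[1,1],R[0,1]))
    print('t',round(s['time_s'],2),'pos',s['eef_pos'].round(1),'yhead',round(h,2),'zax',R[:,2].round(3),'F',s['force'].round(1),'g',round(s['grip_width'],3),'j6',s['joints'][5].round(2))
    d=np.array([x,y,z])-s['eef_pos']
    print('tool delta units now',(R.T@d/50).round(3))
    if yh is not None:
        t=(yh-h+90)%180-90; print('dr z total units',round(-t/10,3))
        R2=Ro.from_euler('z',t,degrees=True).as_matrix()@R; print('tool delta units after turn',(R2.T@d/50).round(3))
def st():
    s=ctrl.sense(); goto(*s['eef_pos'])
E
python3 -c "
from h import *
goto(435,361,120,87.7)"
```

```text
t 1.1 pos [229.2 472.3 231.3] yhead 64.11 zax [ 0.  0. -1.] F [-0.  -0.5  0.3] g 1.003 j6 -0.22
tool delta units now [-4.674 -0.206  2.226]
dr z total units -2.359
tool delta units after turn [-4.201 -2.06   2.226]
```

>>> {"method": "servo_tool", "body": {
  "motion": [
    {"dr":[0,0,-0.8],"delta_pos":[0,0,0],"hand":0},
    {"dr":[0,0,-0.8],"delta_pos":[0,0,0],"hand":0},
    {"dr":[0,0,-0.76],"delta_pos":[0,0,0],"hand":0},
    {"dr":[0,0,0],"delta_pos":[-0.7,-0.34,0.37],"hand":0},
    {"dr":[0,0,0],"delta_pos":[-0.7,-0.34,0.37],"hand":0},
    {"dr":[0,0,0],"delta_pos":[-0.7,-0.34,0.37],"hand":0},
    {"dr":[0,0,0],"delta_pos":[-0.7,-0.34,0.37],"hand":0},
    {"dr":[0,0,0],"delta_pos":[-0.7,-0.34,0.37],"hand":0},
    {"dr":[0,0,0],"delta_pos":[-0.7,-0.34,0.37],"hand":0},
    {"dr":[0,0,0],"delta_pos":[0,0,0],"hand":0}
  ]
}}

```text
time_s: 2.35
eef_pos: [443.0, 362.4, 117.4]
ee_rot: [0.001, 0.012, 1.0, 0.001]
force: [0.1, 0.7, -0.6]
grip_width: 0.001
```

```bash
python3 -c "
from h import *
goto(441,360,26,87.7)"
```

```text
t 2.35 pos [443.  362.4 117.4] yhead 88.61 zax [ 0.001  0.002 -1.   ] F [ 0.1  0.7 -0.6] g 0.001 j6 -1.07
tool delta units now [ 0.041 -0.053  1.828]
dr z total units 0.091
tool delta units after turn [ 0.041 -0.053  1.828]
```

>>> {"method": "servo_tool", "body": {
  "motion": [
    {"dr":[0,0,0.09],"delta_pos":[0.06,-0.05,0.6],"hand":0},
    {"dr":[0,0,0],"delta_pos":[0,0,0.6],"hand":0},
    {"dr":[0,0,0],"delta_pos":[0,0,0.6],"hand":0},
    {"dr":[0,0,0],"delta_pos":[0,0,0],"hand":0}
  ]
}}

```text
time_s: 2.85
eef_pos: [439.0, 362.2, 27.4]
ee_rot: [0.002, 0.02, 1.0, 0.002]
force: [0.7, -0.2, 1.0]
grip_width: -0.004
```

```bash
python3 -c "
from h import *
goto(540,355,26,87.7)
im,d=capture('top');save('t1',cv2.resize(im[200:340,140:320],(720,560)));im,d=capture('scene');save('s1',cv2.resize(im[130:250,260:420],(800,600)))"
```

```text
t 2.85 pos [439.  362.2  27.4] yhead 87.76 zax [ 0.004  0.004 -1.   ] F [ 0.7 -0.2  1. ] g -0.004 j6 -1.05
tool delta units now [-2.024 -0.065  0.034]
dr z total units 0.006
tool delta units after turn [-2.024 -0.063  0.034]
```

View pics/s1.png

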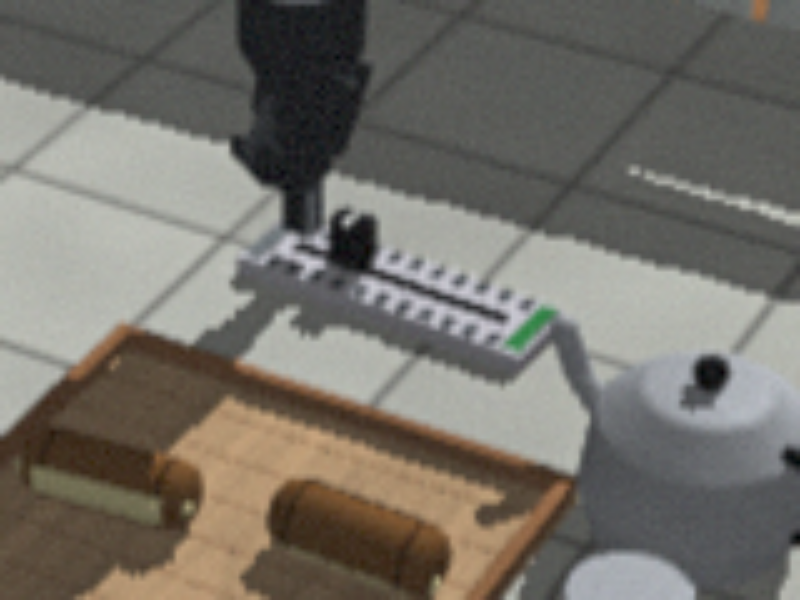

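>>> {"method": "servo_tool", "body": {
  "motion": [
    {"dr":[0,0,0],"delta_pos":[-0.25,-0.01,0.02],"hand":0},
    {"dr":[0,0,0],"delta_pos":[-0.25,-0.02,0],"hand":0},
    {"dr":[0,0,0],"delta_pos":[-0.25,-0.01,0],"hand":0},
    {"dr":[0,0,0],"delta_pos":[-0.25,-0.01,0],"hand":0},
    {"dr":[0,0,0],"delta_pos":[-0.25,0,0],"hand":0},
    {"dr":[0,0,0],"delta_pos":[-0.25,0,0],"hand":0},
    {"dr":[0,0,0],"delta_pos":[-0.15,0,0],"hand":0}
  ]
}}

```text
time_s: 3.82
eef_pos: [529.0, 357.4, 32.1]
ee_rot: [0.005, 0.02, 1.0, 0.004]
force: [-1.6, 0.6, -0.2]
grip_width: 0.003
```

>>> {"method": "servo_tool", "body": {
  "motion": [
    {"dr":[0,0,0],"delta_pos":[-0.1,0,0],"hand":0},
    {"dr":[0,0,0],"delta_pos":[-0.1,0,0],"hand":0}
  ]
}}

```text
time_s: 4.08
eef_pos: [533.3, 357.2, 32.2]
ee_rot: [-0.004, 0.019, 1.0, 0.003]
force: [-39.0, -2.6, 24.4]
grip_width: -0.002
```

>>> {"method": "servo_tool", "body": {
  "motion": [
    {"dr":[0,0,0],"delta_pos":[-0.1,0,0],"hand":0}
  ]
}}

```text
time_s: 4.2
eef_pos: [533.0, 357.2, 32.3]
ee_rot: [-0.011, 0.019, 1.0, 0.001]
force: [-31.8, -4.0, 20.0]
grip_width: 0.001
```

>>> {"method": "servo_tool", "body": {
  "motion": [
    {"dr":[0,0,0],"delta_pos":[0.3,0,0],"hand":0},
    {"dr":[0,0,0],"delta_pos":[0,0,-0.8],"hand":0},
    {"dr":[0,0,0],"delta_pos":[0,0,-0.8],"hand":0},
    {"dr":[0,0,0],"delta_pos":[0.2,0,-0.8],"hand":0},
    {"dr":[0,0,0],"delta_pos":[0.8,0.3,-0.3],"hand":0},
    {"dr":[0,0,0],"delta_pos":[0.8,0.5,-0.3],"hand":0},
    {"dr":[0,0,0],"delta_pos":[0.8,0.5,-0.3],"hand":0},
    {"dr":[0,0,0],"delta_pos":[0,0,0],"hand":0}
  ]
}}

```text
time_s: 5.2
eef_pos: [393.3, 428.8, 208.6]
ee_rot: [-0.006, 0.019, 1.0, 0.002]
force: [1.2, 0.1, -0.7]
grip_width: 0.006
```

```bash
python3 -c "
from h import *
st()
for c in('top','scene'):
    im,d=capture(c); np.save(c+'_i.npy',im); np.save(c+'_d.npy',d)
    for l in ['caddy_1']:
        print(c,[(np.round(r['bbox']).astype(int).tolist(),round(r['score'],2)) for r in search_frame(c,l)])
    if c=='top':save('t2',cv2.resize(im[200:330,150:420],(800,385),interpolation=cv2.INTER_CUBIC))
    else: save('s2',cv2.resize(im[160:340,200:400],(667,600),interpolation=cv2.INTER_CUBIC))"
```

```text
t 5.2 pos [393.3 428.8 208.6] yhead 87.82 zax [-0.011  0.005 -1.   ] F [ 1.2  0.1 -0.7] g 0.006 j6 -0.91
tool delta units now [0. 0. 0.]
top [([262, 218, 281, 256], 0.9), ([272, 273, 286, 306], 0.76), ([358, 220, 370, 260], 0.64)]
scene [([260, 282, 303, 308], 0.8), ([267, 218, 299, 236], 0.69), ([311, 223, 350, 250], 0.59), ([159, 324, 185, 348], 0.38)]
```

View pics/t2.png

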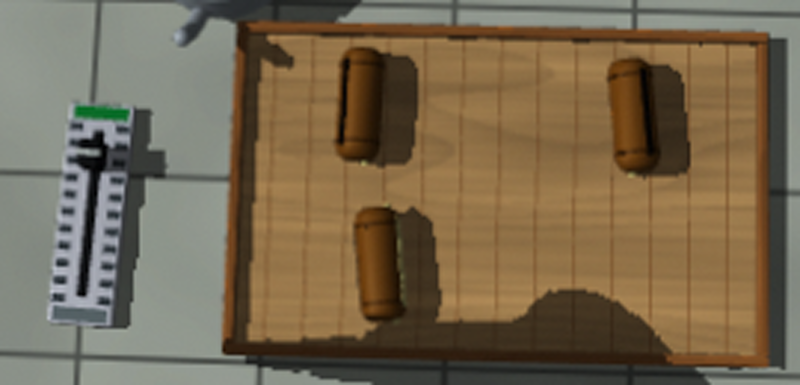

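View pics/s2.png

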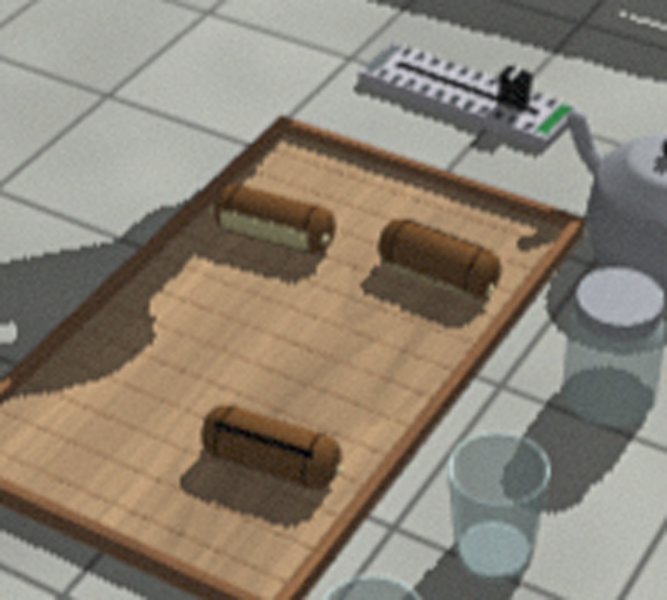

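```bash
cat > cad.py <<'E'
from h import *
from scipy.optimize import least_squares
def masks(c):
    out=[]
    for r in outline_of(c,'caddy_1'):
        m=r['pixels']; ys,xs=np.nonzero(m)
        if r['score']<0.25 or len(xs)<60: continue
        out.append((m,r['score']))
    return out
def fit(c,m,im,dep,verbose=0):
    ys,xs=np.nonzero(m&(dep>0)); P=withdepth(c,np.c_[xs,ys],dep)
    P=P[(P[:,2]>14)&(P[:,2]<60)]
    c0=np.median(P,0)
    if len(P)<50 or not(330<c0[0]<730 and -260<c0[1]<260): return None
    def res(p):
        y0,th,z0=p; n=np.array([-np.sin(th),np.cos(th)])
        l=(P[:,:2]-[c0[0],y0])@n; a=(P[:,:2]-[c0[0],y0])@[np.cos(th),np.sin(th)]
        k=np.abs(a)<32
        return np.where(k,np.hypot(l,P[:,2]-z0)-20,0)
    r=least_squares(lambda p:np.r_[res(p),(p[2]-28)*2],[c0[1],0,28],loss='soft_l1',f_scale=1.5)
    y0,th,z0=r.x; u=np.array([np.cos(th),np.sin(th)])
    a=(P[:,:2]-[c0[0],y0])@u; lo,hi=np.percentile(a,[1,99]); mid=(lo+hi)/2
    ctr=np.array([c0[0],y0])+mid*u
    return dict(c=ctr,th=np.degrees(th),z=z0,len=hi-lo,rms=np.sqrt(np.mean(res(r.x)**2)),n=len(P))
def unwrap(c,im,f):
    """brightness profile vs phi (deg from up, positive toward -y)"""
    K,D,T=cal(c); th=np.radians(f['th']); u=np.array([np.cos(th),np.sin(th),0]); n=np.array([-np.sin(th),np.cos(th),0])
    C=np.array([*f['c'],f['z']]); phis=np.arange(-180,180,4); A=np.arange(-27,28,3)
    hsv=im.astype(np.float32); out={}
    for p in phis:
        ph=np.radians(p); nn=-n*np.sin(ph)+np.array([0,0,1])*np.cos(ph)
        X=C+A[:,None]*u+20*nn
        v=T[:3,3]-X; v/=np.linalg.norm(v,axis=1)[:,None]
        if (v@nn).mean()<0.12: continue
        uv=proj(c,X).astype(np.float32)
        s=cv2.remap(hsv,uv[:,0].reshape(1,-1),uv[:,1].reshape(1,-1),cv2.INTER_LINEAR)[0]
        out[p]=np.median(s,0)
    return out
def run(show=True,names=''):
    for c in('top','scene'):
        im,d=capture(c); ms=masks(c)
        for m,s in ms:
            f=fit(c,m,im,d)
            if f is None: continue
            print(c,'score',round(s,2),'ctr',f['c'].round(1),'th',round(f['th'],1),'z',round(f['z'],1),'len',round(f['len']),'rms',round(f['rms'],2),f['n'])
            if show:
                print('   ',' '.join(f'{p}:{int(v[0])}/{int(v[2])}' for p,v in unwrap(c,im,f).items()))
if __name__=='__main__': run()
E
python3 cad.py
```

```text
top score 0.93 ctr [468.6 101.9] th 6.5 z 28.7 len 94 rms 2.46 562
    -76:112/45 -72:110/42 -68:107/38 -64:104/32 -60:103/27 -56:102/21 -52:104/17 -48:107/15 -44:110/15 -40:113/18 -36:116/20 -32:119/23 -28:123/26 -24:125/29 -20:123/29 -16:120/28 -12:115/25 -8:109/22 -4:103/20 0:97/18 4:92/16 8:86/15 12:80/13 16:74/11 20:68/10 24:63/9 28:57/9 32:52/8 36:47/8 40:42/6 44:39/6 48:37/5 52:38/9 56:50/19 60:65/29 64:74/37 68:75/40 72:76/42 76:75/42 80:74/41 84:74/41
top score 0.73 ctr [609.5 125. ] th -1.1 z 28.6 len 98 rms 2.39 567
    -76:128/49 -72:124/46 -68:120/42 -64:109/37 -60:100/31 -56:85/24 -52:70/17 -48:52/11 -44:36/8 -40:23/6 -36:26/7 -32:56/11 -28:82/17 -24:104/23 -20:115/27 -16:119/27 -12:116/26 -8:110/24 -4:104/22 0:98/19 4:92/16 8:85/14 12:80/13 16:74/12 20:69/11 24:63/10 28:58/9 32:52/8 36:47/7 40:43/7 44:39/6 48:36/6 52:34/6 56:34/6 60:33/6 64:32/6 68:33/7 72:35/9 76:37/10 80:38/12 84:39/13
scene score 0.94 ctr [611.1 122.7] th -1.1 z 27.3 len 95 rms 1.8 513
    -32:116/57 -28:116/55 -24:116/51 -20:116/50 -16:120/49 -12:122/48 -8:121/48 -4:119/47 0:116/47 4:112/46 8:106/45 12:100/42 16:96/40 20:91/38 24:87/39 28:81/35 32:76/33 36:72/31 40:68/31 44:64/30 48:62/29 52:62/29 56:63/29 60:63/30 64:63/28 68:63/29 72:62/29 76:61/28 80:60/28 84:60/28 88:60/28 92:64/34 96:69/40 100:74/46 104:80/52 108:84/56 112:87/60 116:90/62 120:91/64 124:91/63
scene score 0.59 ctr [ 606.6 -119.2] th 6.1 z 27.9 len 96 rms 1.61 675
    -40:146/77 -36:143/73 -32:141/69 -28:137/64 -24:134/59 -20:131/55 -16:128/52 -12:126/50 -8:123/49 -4:120/48 0:117/48 4:114/47 8:110/45 12:102/44 16:91/40 20:69/31 24:44/22 28:23/17 32:22/17 36:36/19 40:52/25 44:62/30 48:66/31 52:65/30 56:64/29 60:64/30 64:63/30 68:63/31 72:63/31 76:61/28 80:61/27 84:60/29 88:60/29 92:61/30 96:61/31 100:62/33 104:65/35 108:67/39 112:69/40 116:71/43 120:73/45
```

```bash
python3 -c "
from h import *
goto(610,122.5,130,88.9)"
```

```text
t 5.6 pos [395.3 426.5 206.2] yhead 87.55 zax [-0.015  0.002 -1.   ] F [-0.2  0.  -0.2] g -0.003 j6 -0.91
tool delta units now [-4.573 -5.894  1.445]
dr z total units -0.135
tool delta units after turn [-4.432 -5.999  1.447]
```

```bash
cat >> h.py <<'E'
def goto(x,y,z,yh=None):
    s=ctrl.sense(); q=s['ee_rot']; R=Ro.from_quat([q[1],q[2],q[3],q[0]]).as_matrix()
    h=np.degrees(np.arctan2(R[1,1],R[0,1]))
    if yh is None: yh=h
    t=h+((yh-h+90)%180-90); c,sn=np.cos(np.radians(t)),np.sin(np.radians(t))
    Y=np.array([c,sn,0]);Z=np.array([0,0,-1.]);X=np.cross(Y,Z); Rt=np.c_[X,Y,Z]
    print('t',round(s['time_s'],2),'pos',s['eef_pos'].round(1),'yhead',round(h,2),'tx,ty deg',(Ro.from_matrix(R.T@Rt).as_rotvec(degrees=True)).round(2),'F',s['force'].round(1),'g',round(s['grip_width'],3),'j6',s['joints'][5].round(2))
    d=np.array([x,y,z])-s['eef_pos']
    print('dr total units',(Ro.from_matrix(R.T@Rt).as_rotvec(degrees=True)/10).round(3),'shift units in target frame',(Rt.T@d/50).round(3))
E
python3 -c "
from h import *
goto(610,122.5,130,88.9)"
```

```text
t 5.6 pos [395.3 426.5 206.2] yhead 87.55 tx,ty deg [ 0.11 -0.86 -1.35] F [-0.2  0.  -0.2] g -0.003 j6 -0.91
dr total units [ 0.011 -0.086 -0.135] shift units in target frame [-4.41  -5.997  1.524]
```

>>> {"method": "servo_tool", "body": {
  "motion": [
    {"dr":[0.01,-0.09,-0.13],"delta_pos":[0,0,0],"hand":0.55},
    {"dr":[0,0,0],"delta_pos":[-0.55,-0.75,0.19],"hand":0.55},
    {"dr":[0,0,0],"delta_pos":[-0.55,-0.75,0.19],"hand":0.55},
    {"dr":[0,0,0],"delta_pos":[-0.55,-0.75,0.19],"hand":0.55},
    {"dr":[0,0,0],"delta_pos":[-0.55,-0.75,0.19],"hand":0.55},
    {"dr":[0,0,0],"delta_pos":[-0.55,-0.75,0.19],"hand":0.55},
    {"dr":[0,0,0],"delta_pos":[-0.55,-0.75,0.19],"hand":0.55},
    {"dr":[0,0,0],"delta_pos":[-0.55,-0.75,0.19],"hand":0.55},
    {"dr":[0,0,0],"delta_pos":[-0.55,-0.75,0.19],"hand":0.55},
    {"dr":[0,0,0],"delta_pos":[0,0,0],"hand":0.55}
  ]
}}

```text
time_s: 6.85
eef_pos: [618.4, 112.2, 128.0]
ee_rot: [0.003, 0.005, 1.0, -0.001]
force: [-0.2, 0.6, -0.6]
grip_width: 0.554
```

```bash
python3 -c "
from h import *
goto(610,122.5,20,88.9)
im,d=capture('scene');save('s3',cv2.resize(im[130:330,220:420],(600,600)))"
```

```text
t 6.85 pos [618.4 112.2 128. ] yhead 89.42 tx,ty deg [-0.11  0.4   0.52] F [-0.2  0.6 -0.6] g 0.554 j6 -1.57
dr total units [-0.011  0.04   0.052] shift units in target frame [0.171 0.202 2.161]
```

View pics/s3.png

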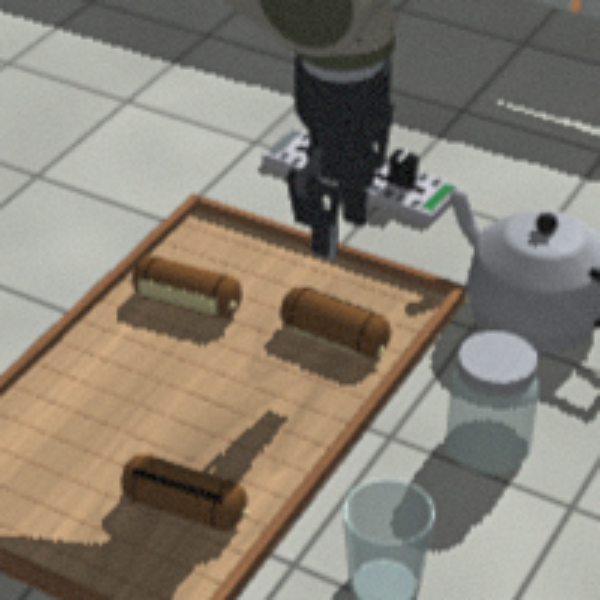

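```bash
python3 -c "
from h import *
d=np.load('top_d.npy')
print(onz('top',[[211.6,213],[222,176]],95), withdepth('top',[[212,211],[222,176]],d))"
```

```text
[[652.33565013 273.28308517  95.        ]
 [750.48226885 251.96808293  95.        ]] [[659.83916803 274.47260914  84.39236067]
 [743.6418135  247.78602121 119.95764197]]
```

>>> {"method": "servo_tool", "body": {
  "motion": [
    {"dr":[-0.01,0.04,0.05],"delta_pos":[0.17,0.2,0.4],"hand":0.7},
    {"dr":[0,0,0],"delta_pos":[0,0,0.4],"hand":0.7},
    {"dr":[0,0,0],"delta_pos":[0,0,0],"hand":0.7}
  ]
}}

```text
time_s: 7.28
eef_pos: [608.3, 126.6, 88.8]
ee_rot: [0.001, 0.007, 1.0, 0.0]
force: [-0.1, 0.3, 0.4]
grip_width: 0.7
```

```bash
python3 -c "
from h import *
goto(610,122.5,20,88.9)"
```

```text
t 7.28 pos [608.3 126.6  88.8] yhead 89.22 tx,ty deg [0.02 0.11 0.32] F [-0.1  0.3  0.4] g 0.7 j6 -1.54
dr total units [0.002 0.011 0.032] shift units in target frame [-0.035 -0.081  1.376]
```

>>> {"method": "servo_tool", "body": {
  "motion": [
    {"dr":[0,0.01,0.03],"delta_pos":[-0.03,-0.08,0.35],"hand":0.7},
    {"dr":[0,0,0],"delta_pos":[0,0,0.5],"hand":0.7},
    {"dr":[0,0,0],"delta_pos":[0,0,0.45],"hand":0.7},
    {"dr":[0,0,0],"delta_pos":[0,0,0],"hand":0.55},
    {"dr":[0,0,0],"delta_pos":[0,0,0],"hand":0.55}
  ]
}}

```text
time_s: 7.9
eef_pos: [611.1, 123.1, 23.6]
ee_rot: [0.002, 0.009, 1.0, 0.0]
force: [-0.0, 0.9, 0.8]
grip_width: 0.557
```

```bash
python3 -c "
from h import *
goto(610,165,18,88.9)"
python3 cad.py
```

```text
t 7.9 pos [611.1 123.1  23.6] yhead 89.0 tx,ty deg [0.01 0.27 0.1 ] F [-0.   0.9  0.8] g 0.557 j6 -1.54
dr total units [0.001 0.027 0.01 ] shift units in target frame [0.038 0.838 0.112]
top score 0.7 ctr [462.3  83.4] th -27.0 z 23.5 len 78 rms 4.39 133
    -76:48/43 -72:48/43 -68:48/43 -64:48/43 -60:48/43 -56:48/42 -52:48/42 -48:48/42 -44:48/42 -40:48/42 -36:48/42 -32:48/42 -28:48/41 -24:48/41 -20:48/40 -16:48/39 -12:48/37 -8:50/34 -4:57/34 0:61/33 4:64/33 8:66/32 12:66/32 16:67/33 20:67/33 24:67/33 28:68/33 32:68/34 36:68/34 40:68/33 44:68/33 48:67/33 52:67/33 56:67/33 60:67/33 64:67/33 68:67/33 72:68/34 76:68/33 80:68/33 84:68/33
top score 0.64 ctr [ 605.7 -118.9] th 5.1 z 28.6 len 98 rms 2.48 533
    -84:44/16 -80:42/15 -76:41/13 -72:39/11 -68:37/9 -64:36/8 -60:36/7 -56:35/6 -52:35/6 -48:36/6 -44:36/6 -40:37/6 -36:37/6 -32:38/7 -28:38/7 -24:38/7 -20:39/8 -16:40/8 -12:40/8 -8:40/8 -4:41/8 0:40/8 4:40/8 8:40/7 12:39/7 16:32/6 20:22/5 24:12/3 28:7/2 32:6/2 36:11/3 40:19/4 44:27/5 48:32/5 52:34/7 56:36/8 60:39/10 64:42/13 68:44/15 72:47/18 76:48/18
scene score 0.88 ctr [ 608.1 -119.
[... 648 characters left out ...]
/37 32:80/36 36:76/35 40:70/33 44:68/32 48:69/34 52:77/44 56:90/59 60:104/72 64:115/82 68:117/85 72:117/85 76:115/85 80:115/84 84:114/84 88:113/83 92:109/80 96:105/76 100:101/72 104:96/67 108:92/63 112:89/61 116:87/58 120:87/57 124:87/57 128:87/57
scene score 0.76 ctr [609.8 119.8] th 9.3 z 27.5 len 97 rms 3.86 339
    -32:61/34 -28:62/34 -24:62/34 -20:63/34 -16:64/35 -12:64/34 -8:63/34 -4:59/34 0:55/34 4:54/35 8:56/35 12:57/35 16:59/35 20:59/36 24:62/36 28:63/36 32:67/37 36:68/36 40:66/35 44:60/34 48:59/33 52:62/33 56:62/33 60:64/33 64:62/32 68:61/31 72:62/34 76:61/34 80:63/34 84:61/34 88:64/36 92:66/40 96:70/47 100:76/53 104:82/57 108:86/60 112:86/61 116:86/61 120:87/62 124:88/64 128:89/64
```

>>> {"method": "servo_tool", "body": {
  "motion": [
    {"dr":[0,0.02,0],"delta_pos":[0.03,0,0.18],"hand":0.55},
    {"dr":[0,0,0],"delta_pos":[0,0.08,0.02],"hand":0.55},
    {"dr":[0,0,0],"delta_pos":[0,0.1,0],"hand":0.55},
    {"dr":[0,0,0],"delta_pos":[0,0.1,0],"hand":0.55},
    {"dr":[0,0,0],"delta_pos":[0,0.1,0],"hand":0.55},
    {"dr":[0,0,0],"delta_pos":[0,0.1,0],"hand":0.55},
    {"dr":[0,0,0],"delta_pos":[0,0.1,0],"hand":0.55},
    {"dr":[0,0,0],"delta_pos":[0,0,0],"hand":0.55}
  ]
}}

```text
time_s: 9.1
eef_pos: [610.2, 154.8, 13.7]
ee_rot: [0.001, 0.008, 1.0, 0.0]
force: [0.1, -0.3, 0.4]
grip_width: 0.549
```

```bash
python3 -c "
from h import *
goto(610,165,15,88.9)
im,d=capture('scene');save('s4',cv2.resize(im[190:290,260:390],(780,600),interpolation=cv2.INTER_CUBIC))"
```

```text
t 9.1 pos [610.2 154.8  13.7] yhead 89.04 tx,ty deg [0.02 0.14 0.14] F [ 0.1 -0.3  0.4] g 0.549 j6 -1.49
dr total units [0.002 0.014 0.014] shift units in target frame [ 0.008  0.205 -0.027]
```

View pics/s4.png

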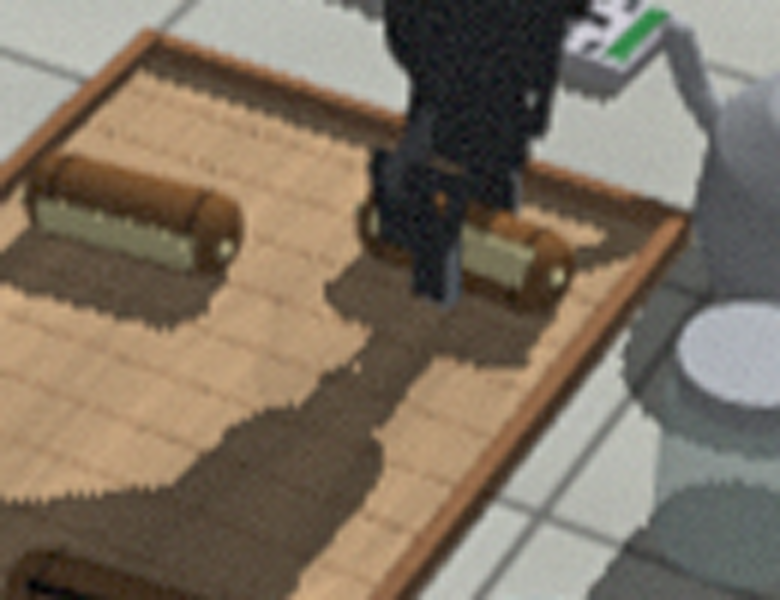

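>>> {"method": "servo_tool", "body": {
  "motion": [
    {"dr":[0,0,0],"delta_pos":[0,0.08,-0.03],"hand":0.55},
    {"dr":[0,0,0],"delta_pos":[0,0.08,0],"hand":0.55},
    {"dr":[0,0,0],"delta_pos":[0,0.06,0],"hand":0.55},
    {"dr":[0,0,0],"delta_pos":[0,0,0],"hand":0.55},
    {"dr":[0,0,0],"delta_pos":[0,0,0],"hand":0.55}
  ]
}}

```text
time_s: 9.78
eef_pos: [610.5, 166.0, 15.2]
ee_rot: [0.001, 0.009, 1.0, 0.0]
force: [0.4, -0.0, 0.1]
grip_width: 0.555
```

```bash
python3 -c "
from h import *
goto(610,165,15,88.9)
im,d=capture('scene');save('s5',cv2.resize(im[190:290,260:390],(780,600),interpolation=cv2.INTER_CUBIC))"
```

```text
t 9.78 pos [610.5 166.   15.2] yhead 89.01 tx,ty deg [0.02 0.13 0.11] F [ 0.4 -0.   0.1] g 0.555 j6 -1.47
dr total units [0.002 0.013 0.011] shift units in target frame [ 0.009 -0.021  0.005]
```

View pics/s5.png

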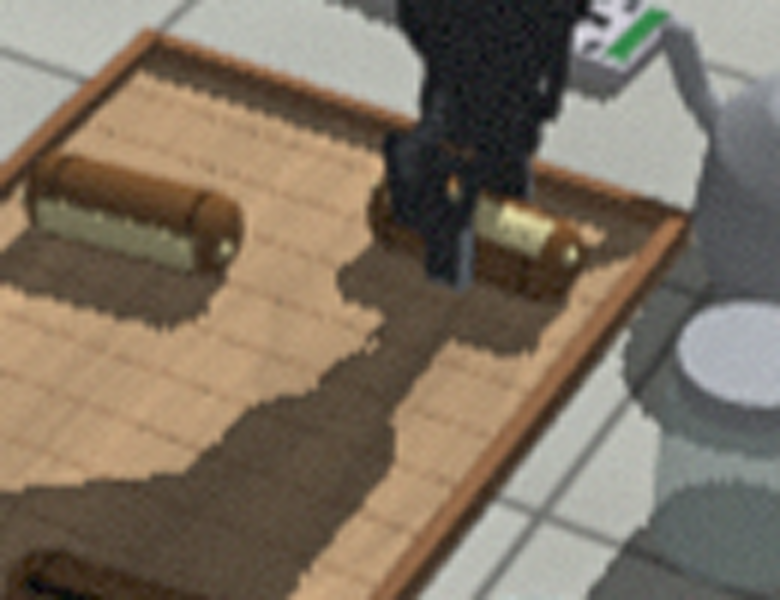

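>>> {"method": "servo_tool", "body": {
  "motion": [
    {"dr":[0,0,0],"delta_pos":[0,-0.03,0],"hand":0.6},
    {"dr":[0,0,0],"delta_pos":[0,0,-0.5],"hand":0.6},
    {"dr":[0,0,0],"delta_pos":[0,0,-0.8],"hand":0.6},
    {"dr":[0,0,0],"delta_pos":[0,0,-0.8],"hand":0.6},
    {"dr":[0,0,0],"delta_pos":[0.9,-0.3,-0.5],"hand":0.6},
    {"dr":[0,0,0],"delta_pos":[0.9,-0.3,0],"hand":0.6},
    {"dr":[0,0,0],"delta_pos":[0.9,-0.3,0],"hand":0.6},
    {"dr":[0,0,0],"delta_pos":[0,0,0],"hand":0.6}
  ]
}}

```text
time_s: 10.82
eef_pos: [470.2, 119.3, 148.7]
ee_rot: [0.001, 0.009, 1.0, -0.0]
force: [0.2, 0.0, 0.1]
grip_width: 0.601
```

```bash
cat > look.py <<'E'
import sys
from cad import *
n=sys.argv[1]
for c in('top','scene'):
    im,d=capture(c)
    if c=='top': save('t'+n,cv2.resize(im[200:330,220:415],(800,533),interpolation=cv2.INTER_CUBIC))
    else: save('s'+n,cv2.resize(im[190:350,180:390],(788,600),interpolation=cv2.INTER_CUBIC))
    for m,s in masks(c):
        f=fit(c,m,im,d)
        if f is None: continue
        U=unwrap(c,im,f); ps=np.array(list(U)); v=np.array(list(U.values()))
        print(c,'score',round(s,2),'ctr',f['c'].round(1),'th',round(f['th'],1),'z',round(f['z'],1),'len',round(f['len']),'rms',round(f['rms'],2))
        print('   ',' '.join(f'{p}:{int(a[0])}/{int(a[2])}' for p,a in zip(ps,v) if abs(p)<100))
st()
E
python3 look.py 6
```

```text
top score 0.73 ctr [614.6 165.6] th -1.7 z 29.0 len 92 rms 2.53
    -72:124/46 -68:122/42 -64:120/38 -60:118/33 -56:115/28 -52:113/22 -48:113/19 -44:113/16 -40:114/17 -36:116/18 -32:118/21 -28:120/23 -24:123/26 -20:122/27 -16:120/27 -12:118/28 -8:123/37 -4:144/63 0:164/89 4:175/103 8:176/105 12:169/102 16:160/96 20:149/88 24:132/77 28:114/66 32:105/61 36:98/57 40:91/51 44:78/43 48:65/32 52:52/23 56:44/16 60:38/11 64:36/9 68:35/8 72:36/8 76:38/11 80:41/13 84:42/14 88:44/16
top score 0.6 ctr [ 604.8 -118.4] th 5.7 z 28.7 len 96 rms 2.51
    -84:119/44 -80:118/40 -76:115/36 -72:112/31 -68:109/26 -64:107/21 -60:107/17 -56:109/16 -52:110/15 -48:112/16 -44:115/18 -40:119/20 -36:121/22 -32:122/25 -28:122/25 -24:120/25 -20:118/24 -16:115/23 -12:110/21 -8:105/19 -4:100/17 0:94/15 4:89/14 8:84/13 12:78/11 16:66/10 20:48/8 24:30/5 28:16/3 32:9/3 36:8/3 40:14/4 44:21/4 48:27/5 52:30/5 56:33/7 60:35/9 64:36/10 68:38/11 72:41/13 76:42/15
scene score 0.91 ctr [467.9  99.7] th 7.8 z 27.3 len 98 rms 1.91
    -32:141/69 -28:138/66 -24:134/61 -20:130/57 -16:127/53 -12:124/50 -8:119/47 -4:115/46 0:112/45 4:109/45 8:106/44 12:102/42 16:97/40 20:91/39 24:86/38 28:81/37 32:75/34 36:72/32 40:68/31 44:67/31 48:69/36 52:79/47 56:93/62 60:106/76 64:113/83 68:115/84 72:113/84 76:112/82 80:111/82 84:110/81 88:109/81 92:105/77 96:101/73
scene score 0.56 ctr [611.8 163.9] th -1.1 z 27.6 len 94 rms 1.8
    -32:128/63 -28:133/68 -24:139/73 -20:148/81 -16:159/91 -12:170/105 -8:182/117 -4:194/131 0:203/142 4:205/146 8:199/143 12:190/137 16:178/128 20:161/115 24:146/106 28:133/97 32:128/92 36:125/91 40:117/83 44:101/69 48:81/50 52:67/34 56:61/28 60:62/28 64:62/29 68:63/29 72:62/28 76:62/27 80:62/29 84:61/29 88:60/28 92:60/29 96:60/29
t 11.03 pos [473.5 119.8 148.7] yhead 88.96 tx,ty deg [-0.    0.27  0.  ] F [0.5 0.2 0.6] g 0.6 j6 -1.55
dr total units [-0.     0.027  0.   ] shift units in target frame [0. 0. 0.]
```

View pics/t6.png

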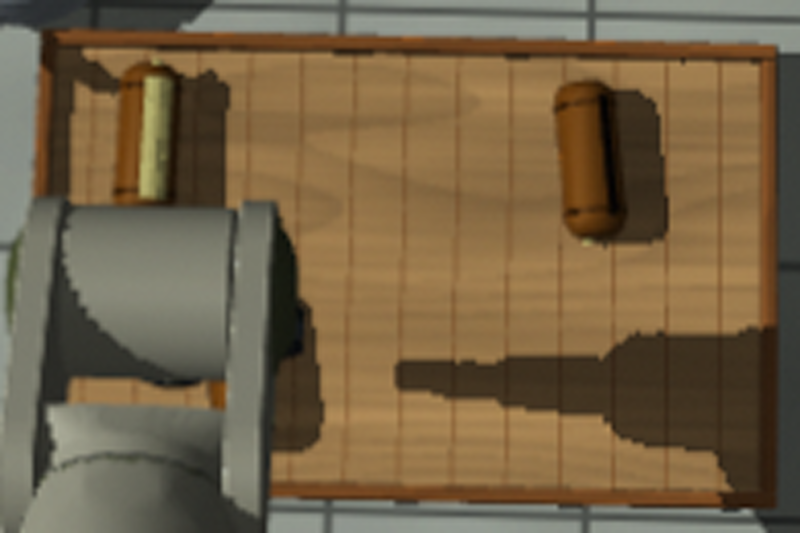

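View pics/s6.png

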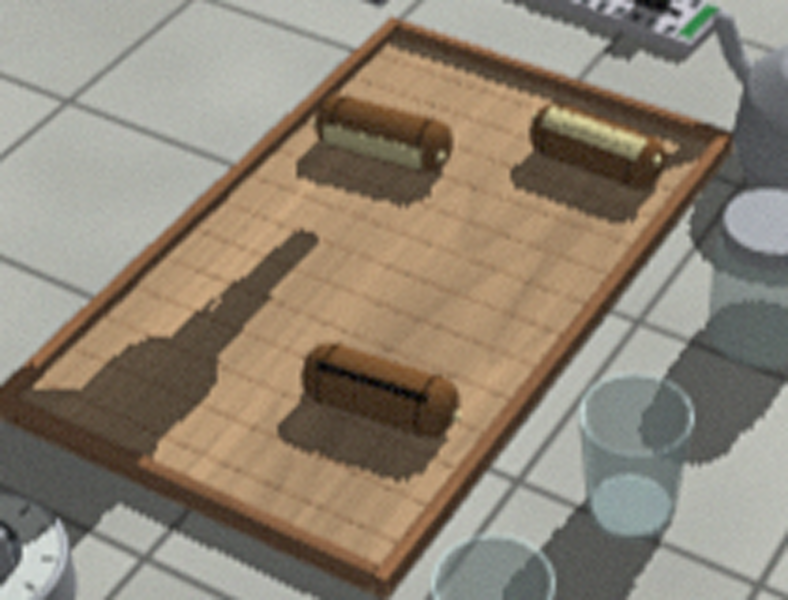

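```bash
python3 -c "
from h import *
goto(468,100.5,80,97.3)"
```

```text
t 11.03 pos [473.5 119.8 148.7] yhead 88.96 tx,ty deg [-0.02  0.27 -8.34] F [0.5 0.2 0.6] g 0.6 j6 -1.55
dr total units [-0.002  0.027 -0.834] shift units in target frame [ 0.159 -0.37   1.373]
```

>>> {"method": "servo_tool", "body": {
  "motion": [
    {"dr":[0,0.03,-0.83],"delta_pos":[0,0,0],"hand":0.7},
    {"dr":[0,0,0],"delta_pos":[0.08,-0.18,0.6],"hand":0.7},
    {"dr":[0,0,0],"delta_pos":[0.08,-0.18,0.7],"hand":0.7},
    {"dr":[0,0,0],"delta_pos":[0,0,0],"hand":0.7}
  ]
}}

```text
time_s: 11.52
eef_pos: [471.7, 101.1, 81.9]
ee_rot: [0.001, -0.066, 0.998, -0.0]
force: [0.8, -0.1, 0.5]
grip_width: 0.703
```

```bash
python3 -c "
from h import *
goto(468,100.5,15,97.3)"
```

```text
t 11.53 pos [471.7 101.1  81.9] yhead 97.6 tx,ty deg [-0.03  0.09  0.3 ] F [ 0.8 -0.1  0.5] g 0.703 j6 -1.74
dr total units [-0.003  0.009  0.03 ] shift units in target frame [ 0.075 -0.003  1.339]
```

>>> {"method": "servo_tool", "body": {
  "motion": [
    {"dr":[0,0,0.03],"delta_pos":[0.07,0,0.3],"hand":0.7},
    {"dr":[0,0,0],"delta_pos":[0,0,0.5],"hand":0.7},
    {"dr":[0,0,0],"delta_pos":[0,0,0.5],"hand":0.7},
    {"dr":[0,0,0],"delta_pos":[0,0,0],"hand":0.55},
    {"dr":[0,0,0],"delta_pos":[0,0,0],"hand":0.55}
  ]
}}

```text
time_s: 12.15
eef_pos: [475.5, 102.2, 21.6]
ee_rot: [0.006, -0.064, 0.998, -0.001]
force: [0.0, 1.0, 0.5]
grip_width: 0.548
```

>>> {"method": "servo_tool", "body": {
  "motion": [
    {"dr":[0,0,0],"delta_pos":[0,0.08,0],"hand":0.55},
    {"dr":[0,0,0],"delta_pos":[0,0.08,0],"hand":0.55},
    {"dr":[0,0,0],"delta_pos":[0,0.08,0],"hand":0.55},
    {"dr":[0,0,0],"delta_pos":[0,0.08,0],"hand":0.55},
    {"dr":[0,0,0],"delta_pos":[0,0.08,0],"hand":0.55},
    {"dr":[0,0,0],"delta_pos":[0,0,0],"hand":0.55},
    {"dr":[0,0,0],"delta_pos":[0,0,0],"hand":0.55}
  ]
}}

```text
time_s: 13.02
eef_pos: [474.1, 123.9, 24.1]
ee_rot: [0.008, -0.064, 0.998, -0.001]
force: [0.6, -0.1, -0.6]
grip_width: 0.55
```

```bash
python3 -c "
from h import *
goto(465,127.5,15,97.3)
im,d=capture('scene');save('s7',cv2.resize(im[190:290,230:360],(780,600),interpolation=cv2.INTER_CUBIC))"
```

```text
t 13.03 pos [474.1 123.9  24.1] yhead 97.38 tx,ty deg [-0.14  0.94  0.08] F [ 0.6 -0.1 -0.6] g 0.55 j6 -1.68
dr total units [-0.014  0.094  0.008] shift units in target frame [0.172 0.094 0.181]
```

View pics/s7.png

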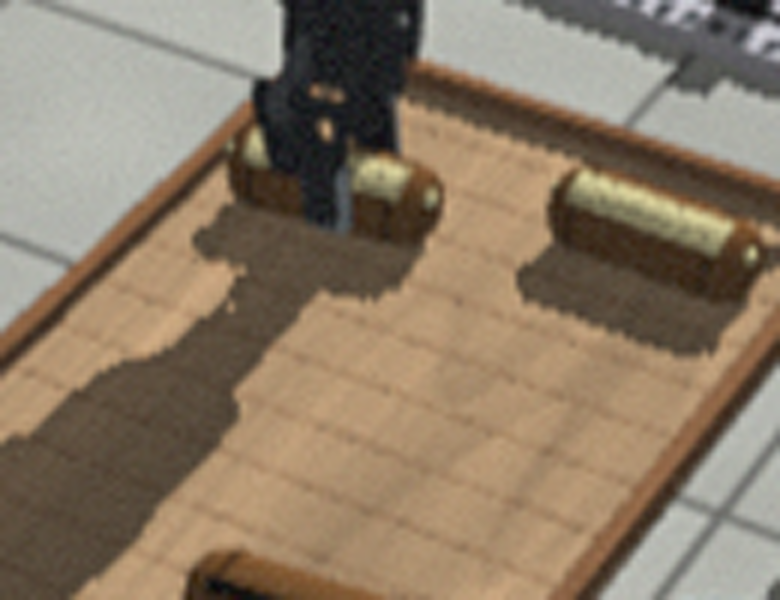

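>>> {"method": "servo_tool", "body": {
  "motion": [
    {"dr":[0,0.09,0],"delta_pos":[0,0.07,0],"hand":0.55},
    {"dr":[0,0,0],"delta_pos":[0,0,0],"hand":0.55},
    {"dr":[0,0,0],"delta_pos":[0,-0.03,0],"hand":0.6},
    {"dr":[0,0,0],"delta_pos":[0,0,-0.5],"hand":0.6},
    {"dr":[0,0,0],"delta_pos":[0,0,-0.8],"hand":0.6},
    {"dr":[0,0,0],"delta_pos":[0,0,-0.8],"hand":0.6},
    {"dr":[0,0,0],"delta_pos":[0,0,0],"hand":0.6}
  ]
}}

```text
time_s: 13.95
eef_pos: [473.7, 125.6, 131.7]
ee_rot: [-0.001, -0.064, 0.998, -0.001]
force: [-0.4, -0.6, -0.2]
grip_width: 0.597
```

```bash
python3 look.py 8;  python3 -c "
from h import *
goto(605.5,-118.8,120,95.8)"
```

```text
top score 0.78 ctr [ 605.3 -118.1] th 6.3 z 28.4 len 97 rms 2.4
    -84:121/47 -80:120/44 -76:117/39 -72:115/34 -68:110/29 -64:108/23 -60:108/19 -56:109/16 -52:110/15 -48:112/15 -44:115/16 -40:118/19 -36:121/22 -32:122/24 -28:123/25 -24:121/25 -20:119/24 -16:116/24 -12:112/22 -8:107/19 -4:102/18 0:96/16 4:90/14 8:86/13 12:80/12 16:71/11 20:54/9 24:34/6 28:19/4 32:10/3 36:8/3 40:12/3 44:19/4 48:24/4 52:29/5 56:32/6 60:33/7 64:36/9 68:37/10 72:39/12 76:40/13
top score 0.61 ctr [614.7 166.2] th -1.9 z 29.0 len 89 rms 2.52
    -72:128/52 -68:126/49 -64:124/45 -60:121/40 -56:119/34 -52:115/27 -48:113/21 -44:113/17 -40:114/15 -36:115/17 -32:117/19 -28:120/22 -24:122/25 -20:123/27 -16:121/27 -12:119/27 -8:117/30 -4:134/51 0:157/81 4:172/99 8:177/105 12:173/104 16:164/99 20:155/91 24:142/83 28:120/70 32:107/62 36:102/59 40:94/54 44:85/48 48:72/38 52:60/28 56:49/20 60:43/14 64:38/9 68:36/8 72:35/8 76:36/8 80:37/10 84:39/12 88:40/13
scene score 0.9 ctr [466.6 122.9] th 8.5 z 28.3 len 95 rms 1.85
    -32:157/86 -28:156/85 -24:156/86 -20:157/88 -16:156/89 -12:160/94 -8:170/104 -4:180/116 0:191/1
[... 720 characters left out ...]
144/72 -32:141/68 -28:138/62 -24:134/58 -20:132/54 -16:128/51 -12:127/50 -8:124/49 -4:121/49 0:118/49 4:115/48 8:110/45 12:102/42 16:90/38 20:69/31 24:40/23 28:22/14 32:23/16 36:37/22 40:53/27 44:64/30 48:67/32 52:66/31 56:65/32 60:65/32 64:64/31 68:64/31 72:63/30 76:62/28 80:62/28 84:62/29 88:61/29 92:61/29 96:61/30
t 14.15 pos [471.8 125.6 128.1] yhead 97.33 tx,ty deg [-0.09 -0.54 -0.  ] F [ 0.4 -0.1 -0.2] g 0.6 j6 -1.68
dr total units [-0.009 -0.054 -0.   ] shift units in target frame [0. 0. 0.]
t 14.15 pos [471.8 125.6 128.1] yhead 97.33 tx,ty deg [-0.09 -0.54  1.53] F [ 0.4 -0.1 -0.2] g 0.6 j6 -1.68
dr total units [-0.009 -0.054  0.153] shift units in target frame [-2.167 -5.132  0.162]
```

View pics/s8.png

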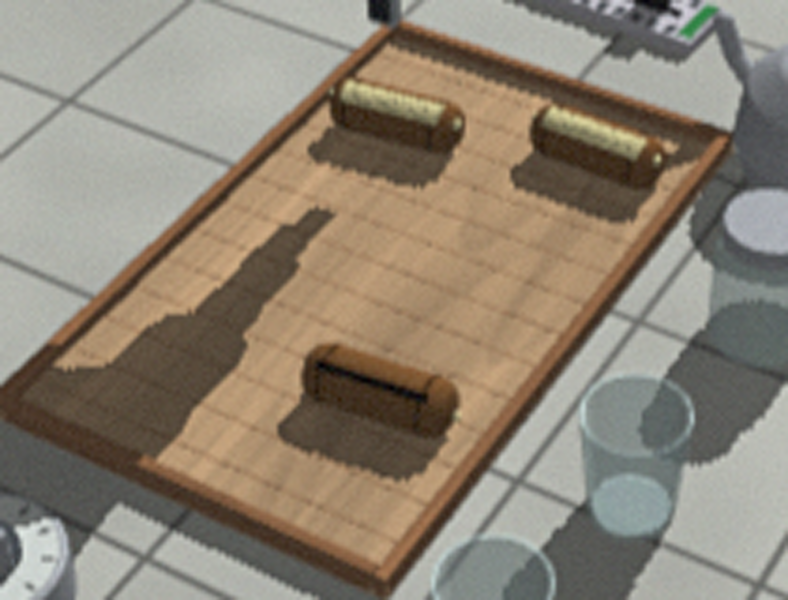

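>>> {"method": "servo_tool", "body": {
  "motion": [
    {"dr":[0,-0.05,0.15],"delta_pos":[-0.3,-0.7,0],"hand":0.7},
    {"dr":[0,0,0],"delta_pos":[-0.3,-0.73,0.02],"hand":0.7},
    {"dr":[0,0,0],"delta_pos":[-0.3,-0.73,0.02],"hand":0.7},
    {"dr":[0,0,0],"delta_pos":[-0.3,-0.73,0.02],"hand":0.7},
    {"dr":[0,0,0],"delta_pos":[-0.3,-0.73,0.02],"hand":0.7},
    {"dr":[0,0,0],"delta_pos":[-0.3,-0.73,0.02],"hand":0.7},
    {"dr":[0,0,0],"delta_pos":[-0.3,-0.73,0.02],"hand":0.7},
    {"dr":[0,0,0],"delta_pos":[0,0,0],"hand":0.7}
  ]
}}

```text
time_s: 15.15
eef_pos: [602.6, -123.0, 109.8]
ee_rot: [-0.009, -0.051, 0.999, 0.002]
force: [-0.9, 0.8, -0.4]
grip_width: 0.699
```

```bash
python3 -c "
from h import *
goto(606,-118.8,60,96.1)"
```

```text
t 15.15 pos [ 602.6 -123.   109.8] yhead 95.83 tx,ty deg [ 0.29 -0.98 -0.26] F [-0.9  0.8 -0.4] g 0.699 j6 -2.06
dr total units [ 0.029 -0.098 -0.026] shift units in target frame [-0.077  0.077  0.996]
```

>>> {"method": "servo_tool", "body": {
  "motion": [
    {"dr":[0.03,-0.1,-0.03],"delta_pos":[-0.07,0.07,0.3],"hand":0.7},
    {"dr":[0,0,0],"delta_pos":[0,0,0],"hand":0.7}
  ]
}}

```text
time_s: 15.4
eef_pos: [604.3, -118.1, 92.2]
ee_rot: [-0.002, -0.054, 0.999, 0.001]
force: [-0.3, 0.5, -0.7]
grip_width: 0.698
```

```bash
python3 -c "
from h import *
goto(606,-118.8,15,96.1)"
```

```text
t 15.4 pos [ 604.3 -118.1   92.2] yhead 96.14 tx,ty deg [ 0.12 -0.18  0.04] F [-0.3  0.5 -0.7] g 0.698 j6 -2.06
dr total units [ 0.012 -0.018  0.004] shift units in target frame [-0.033 -0.018  1.544]
```

>>> {"method": "servo_tool", "body": {
  "motion": [
    {"dr":[0,-0.02,0],"delta_pos":[-0.03,-0.01,0.4],"hand":0.7},
    {"dr":[0,0,0],"delta_pos":[0,0,0.5],"hand":0.7},
    {"dr":[0,0,0],"delta_pos":[0,0,0.5],"hand":0.7},
    {"dr":[0,0,0],"delta_pos":[0,0,0],"hand":0.55},
    {"dr":[0,0,0],"delta_pos":[0,0,0],"hand":0.55},
    {"dr":[0,0,0],"delta_pos":[0,-0.08,0],"hand":0.55},
    {"dr":[0,0,0],"delta_pos":[0,-0.1,0],"hand":0.55},
    {"dr":[0,0,0],"delta_pos":[0,-0.1,0],"hand":0.55},
    {"dr":[0,0,0],"delta_pos":[0,-0.1,0],"hand":0.55},
    {"dr":[0,0,0],"delta_pos":[0,-0.1,0],"hand":0.55},
    {"dr":[0,0,0],"delta_pos":[0,-0.1,0],"hand":0.55},
    {"dr":[0,0,0],"delta_pos":[0,-0.1,0],"hand":0.55},
    {"dr":[0,0,0],"delta_pos":[0,-0.1,0],"hand":0.55},
    {"dr":[0,0,0],"delta_pos":[0,0,0],"hand":0.55}
  ]
}}

```text
time_s: 17.15
eef_pos: [611.4, -158.6, 25.4]
ee_rot: [0.002, -0.055, 0.999, 0.0]
force: [-1.1, -0.5, 0.1]
grip_width: 0.551
```

```bash
python3 -c "
from h import *
goto(600,-172.5,15,96.1)
im,d=capture('scene');save('s9',cv2.resize(im[250:350,210:340],(780,600),interpolation=cv2.INTER_CUBIC))"
```

```text
t 17.15 pos [ 611.4 -158.6   25.4] yhead 96.26 tx,ty deg [0.01 0.2  0.16] F [-1.1 -0.5  0.1] g 0.551 j6 -2.12
dr total units [0.001 0.02  0.016] shift units in target frame [ 0.256 -0.252  0.207]
```

View pics/s9.png

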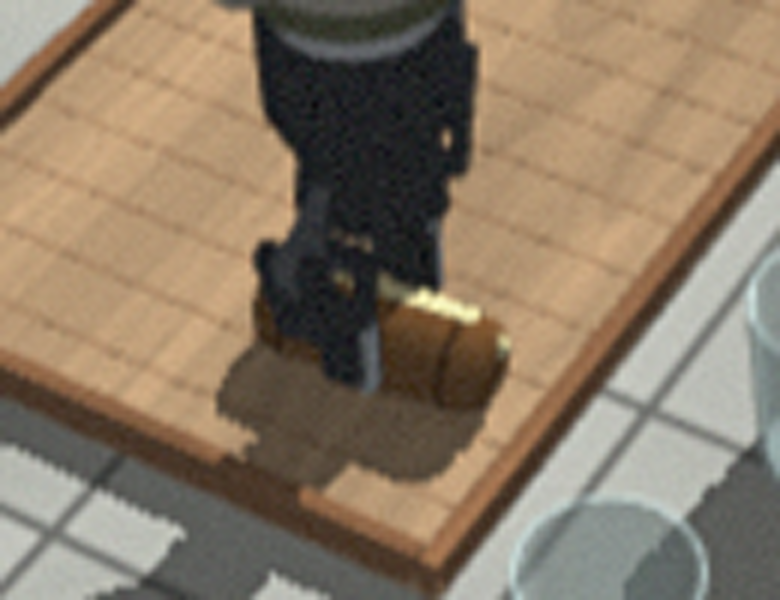

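>>> {"method": "servo_tool", "body": {
  "motion": [
    {"dr":[0,0,0],"delta_pos":[0,-0.08,0.03],"hand":0.55},
    {"dr":[0,0,0],"delta_pos":[0,-0.08,0],"hand":0.55},
    {"dr":[0,0,0],"delta_pos":[0,-0.04,0],"hand":0.55},
    {"dr":[0,0,0],"delta_pos":[0,0,0],"hand":0.55},
    {"dr":[0,0,0],"delta_pos":[0,0.03,0],"hand":0.6},
    {"dr":[0,0,0],"delta_pos":[0,0,-0.5],"hand":0.6},
    {"dr":[0,0,0],"delta_pos":[0,0,-0.8],"hand":0.6},
    {"dr":[0,0,0],"delta_pos":[0,0,-0.9],"hand":0.6},
    {"dr":[0,0,0],"delta_pos":[0.9,0,-0.5],"hand":0.6},
    {"dr":[0,0,0],"delta_pos":[0.9,0,-0.2],"hand":0.6},
    {"dr":[0,0,0],"delta_pos":[0.9,0,0],"hand":0.6},
    {"dr":[0,0,0],"delta_pos":[0.9,-0.3,0],"hand":0.6},
    {"dr":[0,0,0],"delta_pos":[0.9,-0.3,0],"hand":0.6},
    {"dr":[0,0,0],"delta_pos":[0.5,-0.3,0],"hand":0.6},
    {"dr":[0,0,0],"delta_pos":[0,0,0],"hand":0.6}
  ]
}}

```text
time_s: 19.08
eef_pos: [361.4, -239.2, 173.2]
ee_rot: [0.003, -0.056, 0.998, -0.001]
force: [-0.5, -0.2, 0.6]
grip_width: 0.598
```

```bash
python3 look.py 10
```

```text
top score 0.94 ctr [ 610.7 -166.7] th 6.9 z 29.2 len 98 rms 2.49
    -88:113/42 -84:111/39 -80:109/34 -76:106/30 -72:105/24 -68:104/20 -64:104/17 -60:106/15 -56:107/14 -52:109/14 -48:112/15 -44:118/21 -40:144/49 -36:179/88 -32:213/131 -28:230/155 -24:231/156 -20:228/151 -16:223/145 -12:216/137 -8:208/130 -4:201/124 0:194/119 4:187/114 8:179/107 12:156/85 16:118/54 20:83/27 24:65/14 28:56/10 32:50/8 36:46/7 40:43/7 44:40/6 48:37/6 52:36/5 56:35/6 60:35/7 64:36/8 68:38/10 72:39/12
top score 0.77 ctr [466.2 124.2] th 6.1 z 28.9 len 96 rms 2.24
    -76:131/52 -72:128/48 -68:125/44 -64:122/38 -60:118/33 -56:114/28 -52:112/21 -48:111/17 -44:112/16 -40:114/17 -36:116/20 -32:120/23 -28:124/27 -24:126/30 -20:126/32 -16:124/31 -12:120/30 -8:120/33 -4:135/53 0:156/81 4:172/99 8:175/104 12:171/103 16:161/95 20:150/88 24:139/81 28:125/73 32:109/64 36:102/60 40:90/53 44:79/43 48:66/34 52:57/26 56:48/19 60:41/14 64:38/10 68:37/10 72:37/10 76:39/11 80:40/12 84:42/14
top score 0.71 ctr [610.5 166. ] th -1.4 z 29.3 len 98 rms 2.47
    -72:127/50 -68:124/46 -64:121/42 -60:119/37 -56:116/31 -52:113/25 -
[... 1049 characters left out ...]
85/56 52:69/38 56:61/29 60:61/26 64:61/28 68:63/29 72:63/31 76:63/30 80:63/30 84:61/28 88:61/27 92:60/27 96:59/27
scene score 0.6 ctr [465.2 122.7] th 7.1 z 28.0 len 98 rms 1.94
    -32:155/83 -28:154/84 -24:155/86 -20:157/88 -16:159/91 -12:165/99 -8:173/108 -4:183/120 0:193/132 4:196/138 8:198/141 12:192/137 16:179/129 20:167/121 24:155/112 28:146/105 32:135/97 36:122/89 40:110/80 44:98/70 48:82/52 52:70/38 56:64/30 60:61/27 64:62/27 68:63/27 72:63/28 76:63/32 80:64/32 84:62/30 88:61/29 92:61/28 96:60/28
t 19.27 pos [ 362.9 -238.1  172.9] yhead 96.63 tx,ty deg [-0.13  0.28  0.  ] F [ 0.1 -0.4  0. ] g 0.601 j6 -2.54
dr total units [-0.013  0.028  0.   ] shift units in target frame [0. 0. 0.]
```

View pics/s10.png

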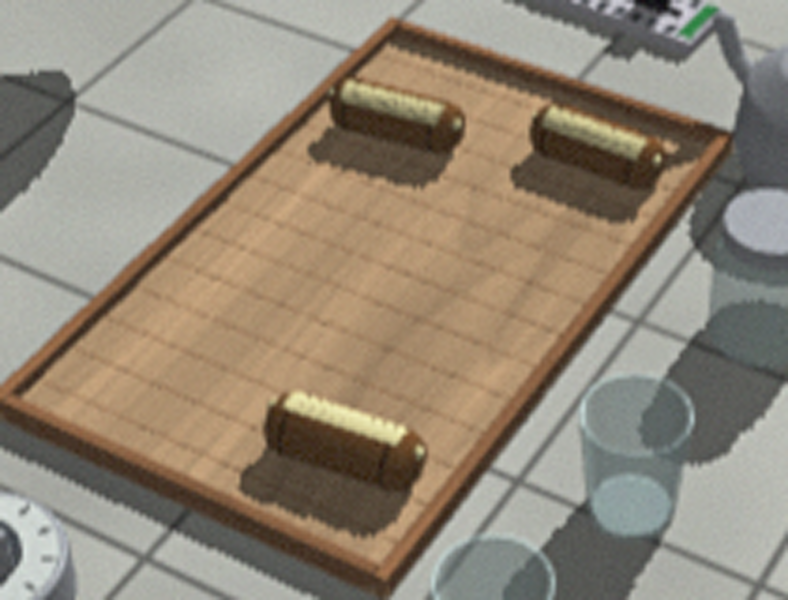

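View pics/t10.png

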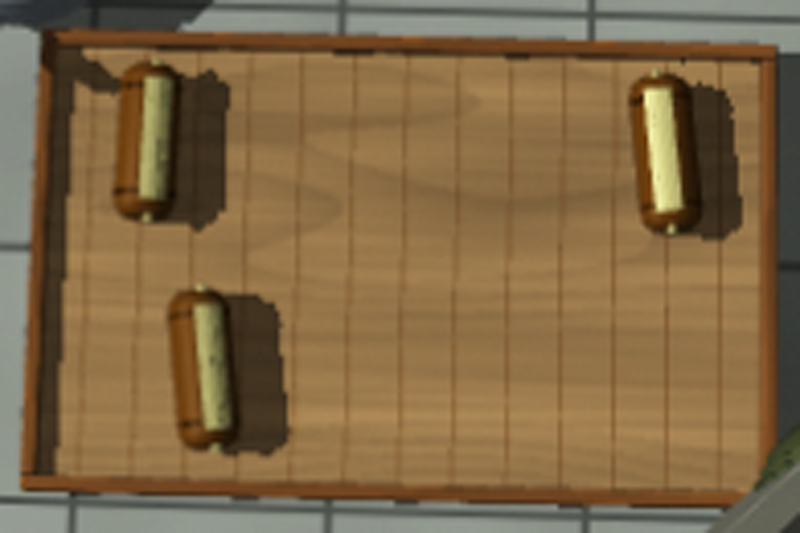

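```bash
python3 -c "
from h import *
goto(611,-167,110,96.3)"
```

```text
t 19.27 pos [ 362.9 -238.1  172.9] yhead 96.63 tx,ty deg [-0.13  0.28  0.33] F [ 0.1 -0.4  0. ] g 0.601 j6 -2.54
dr total units [-0.013  0.028  0.033] shift units in target frame [-5.088  0.869  1.258]
```

>>> {"method": "servo_tool", "body": {
  "motion": [
    {"dr":[-0.01,0.03,0.03],"delta_pos":[-0.7,0.12,0.1],"hand":0.7},
    {"dr":[0,0,0],"delta_pos":[-0.7,0.12,0.1],"hand":0.7},
    {"dr":[0,0,0],"delta_pos":[-0.7,0.12,0.1],"hand":0.7},
    {"dr":[0,0,0],"delta_pos":[-0.7,0.12,0.2],"hand":0.7},
    {"dr":[0,0,0],"delta_pos":[-0.7,0.12,0.2],"hand":0.7},
    {"dr":[0,0,0],"delta_pos":[-0.7,0.12,0.2],"hand":0.7},
    {"dr":[0,0,0],"delta_pos":[-0.7,0.12,0.2],"hand":0.7},
    {"dr":[0,0,0],"delta_pos":[0,0,0],"hand":0.7},
    {"dr":[0,0,0],"delta_pos":[0,0,0],"hand":0.7}
  ]
}}

```text
time_s: 20.4
eef_pos: [613.7, -158.1, 113.6]
ee_rot: [-0.001, -0.061, 0.998, 0.0]
force: [-0.0, -0.4, 0.2]
grip_width: 0.697
```

```bash
python3 -c "
from h import *
goto(611,-167,80,96.3)"
```

```text
t 20.4 pos [ 613.7 -158.1  113.6] yhead 96.95 tx,ty deg [ 0.02 -0.11  0.65] F [-0.  -0.4  0.2] g 0.697 j6 -2.13
dr total units [ 0.002 -0.011  0.065] shift units in target frame [ 0.072 -0.171  0.672]
```

>>> {"method": "servo_tool", "body": {
  "motion": [
    {"dr":[0,-0.01,0.06],"delta_pos":[0.07,-0.17,0.4],"hand":0.7},
    {"dr":[0,0,0],"delta_pos":[0,0,0.25],"hand":0.7},
    {"dr":[0,0,0],"delta_pos":[0,0,0],"hand":0.7}
  ]
}}

```text
time_s: 20.78
eef_pos: [610.4, -167.1, 81.7]
ee_rot: [0.0, -0.055, 0.998, -0.0]
force: [-0.3, -0.6, -0.0]
grip_width: 0.7
```

```bash
python3 -c "
from h import *
goto(611,-167,18,96.3)"
```

```text
t 20.77 pos [ 610.4 -167.1   81.7] yhead 96.32 tx,ty deg [-0.02  0.05  0.02] F [-0.3 -0.6 -0. ] g 0.7 j6 -2.13
dr total units [-0.002  0.005  0.002] shift units in target frame [-1.300e-02  1.000e-03  1.274e+00]
```

>>> {"method": "servo_tool", "body": {
  "motion": [
    {"dr":[0,0,0],"delta_pos":[0,0,0.5],"hand":0.7},
    {"dr":[0,0,0],"delta_pos":[0,0,0.5],"hand":0.65},
    {"dr":[0,0,0],"delta_pos":[0,0,0.15],"hand":0.6},
    {"dr":[0,0,0],"delta_pos":[0,0,0],"hand":0.55},
    {"dr":[0,0,0],"delta_pos":[0,0,0],"hand":0.5},
    {"dr":[0,0,0],"delta_pos":[0,0,0],"hand":0.5}
  ]
}}

```text
time_s: 21.52
eef_pos: [612.9, -167.8, 29.1]
ee_rot: [0.004, -0.055, 0.998, -0.002]
force: [0.9, -0.2, 0.7]
grip_width: 0.496
```

```bash
python3 -c "
from h import *
goto(610,-170.8,18,96.3)"
```

```text
t 21.52 pos [ 612.9 -167.8   29.1] yhead 96.36 tx,ty deg [-0.3   0.49  0.06] F [ 0.9 -0.2  0.7] g 0.496 j6 -2.13
dr total units [-0.03   0.049  0.006] shift units in target frame [ 0.065 -0.052  0.222]
```

>>> {"method": "servo_tool", "body": {
  "motion": [
    {"dr":[-0.03,0.05,0],"delta_pos":[0,0,0.15],"hand":0.5},
    {"dr":[0,0,0],"delta_pos":[0,-0.03,0],"hand":0.5},
    {"dr":[0,0,0],"delta_pos":[0,-0.03,0],"hand":0.5},
    {"dr":[0,0,0],"delta_pos":[0,0,0],"hand":0.5}
  ]
}}

```text
time_s: 22.02
eef_pos: [613.6, -171.2, 21.7]
ee_rot: [0.0, -0.055, 0.998, 0.0]
force: [0.6, -0.0, 0.1]
grip_width: 0.501
```

```bash
python3 -c "
from h import *
goto(610,-170.8,18,96.3)"
```

```text
t 22.02 pos [ 613.6 -171.2   21.7] yhead 96.36 tx,ty deg [0.   0.   0.06] F [ 0.6 -0.   0.1] g 0.501 j6 -2.14
dr total units [0.    0.    0.006] shift units in target frame [0.071 0.016 0.073]
```

>>> {"method": "servo_tool", "body": {
  "motion": [
    {"dr":[0,0,0],"delta_pos":[0,0,0],"hand":0.6},
    {"dr":[0,0,0],"delta_pos":[0,0,-0.5],"hand":0.65},
    {"dr":[0,0,0],"delta_pos":[0,0,-0.8],"hand":0.7},
    {"dr":[0,0,0],"delta_pos":[0,0,-0.7],"hand":0.7},
    {"dr":[0,0,0],"delta_pos":[0.2,0.6,-0.1],"hand":0.7},
    {"dr":[0,0,0],"delta_pos":[0.2,0.9,0],"hand":0.7},
    {"dr":[0,0,0],"delta_pos":[0.2,0.9,0],"hand":0.7},
    {"dr":[0,0,0],"delta_pos":[0,0,0],"hand":0.7}
  ]
}}

```text
time_s: 23.02
eef_pos: [569.1, -52.4, 130.6]
ee_rot: [0.001, -0.055, 0.998, -0.0]
force: [-0.7, -0.2, -0.4]
grip_width: 0.7
```

```bash
python3 look.py 11;  python3 -c "
from h import *
goto(611,165,110,88.9)"
```

```text
top score 0.84 ctr [ 610.4 -170.4] th 8.0 z 29.2 len 97 rms 2.53
    -88:70/24 -84:74/23 -80:81/22 -76:88/20 -72:91/18 -68:95/17 -64:101/17 -60:109/16 -56:111/15 -52:114/16 -48:116/16 -44:120/18 -40:123/21 -36:127/25 -32:139/38 -28:170/73 -24:203/114 -20:224/144 -16:227/148 -12:222/142 -8:215/136 -4:208/129 0:200/123 4:192/116 8:183/110 12:173/103 16:166/99 20:147/84 24:118/58 28:82/33 32:58/15 36:45/10 40:41/8 44:39/7 48:37/6 52:37/6 56:37/7 60:39/8 64:41/12 68:43/15 72:45/16
top score 0.66 ctr [610.4 165.7] th -0.6 z 29.0 len 97 rms 2.51
    -76:133/52 -72:131/50 -68:129/46 -64:126/41 -60:124/36 -56:121/30 -52:119/24 -48:118/20 -44:118/17 -40:119/17 -36:121/20 -32:124/22 -28:127/25 -24:128/27 -20:128/30 -16:125/29 -12:122/29 -8:128/37 -4:148/65 0:171/93 4:181/107 8:182/110 12:176/107 16:166/100 20:155/92 24:139/81 28:123/72 32:112/65 36:106/62 40:93/53 44:83/46 48:69/36 52:56/25 56:47/17 60:41/11 64:38/9 68:36/9 72:38/10 76:39/11 80:42/13 84:44/15 88:45/17
scene score 0.82 ctr [512.   32.3] th 14.0 z 26.8 len 96 rms 4.07
    -32:132/55 -28:130/55 -24:127/54 -20:125/52 -16:122/53 -1
[... 363 characters left out ...]
8:217/148 -24:225/159 -20:231/168 -16:232/172 -12:231/172 -8:227/168 -4:221/162 0:215/155 4:208/149 8:205/145 12:197/141 16:185/132 20:163/113 24:127/83 28:91/49 32:77/33 36:72/30 40:69/30 44:69/31 48:66/32 52:66/33 56:66/31 60:65/31 64:65/30 68:64/29 72:64/30 76:63/30 80:64/30 84:62/29 88:62/29 92:61/30 96:63/32
t 23.23 pos [570.2 -55.8 130.2] yhead 96.06 tx,ty deg [-0.04  0.09  0.  ] F [ 0.1 -0.5  1.1] g 0.695 j6 -1.98
dr total units [-0.004  0.009  0.   ] shift units in target frame [0. 0. 0.]
t 23.23 pos [570.2 -55.8 130.2] yhead 96.06 tx,ty deg [-0.04  0.09  7.16] F [ 0.1 -0.5  1.1] g 0.695 j6 -1.98
dr total units [-0.004  0.009  0.716] shift units in target frame [-0.731  4.43   0.404]
```

View pics/t11.png

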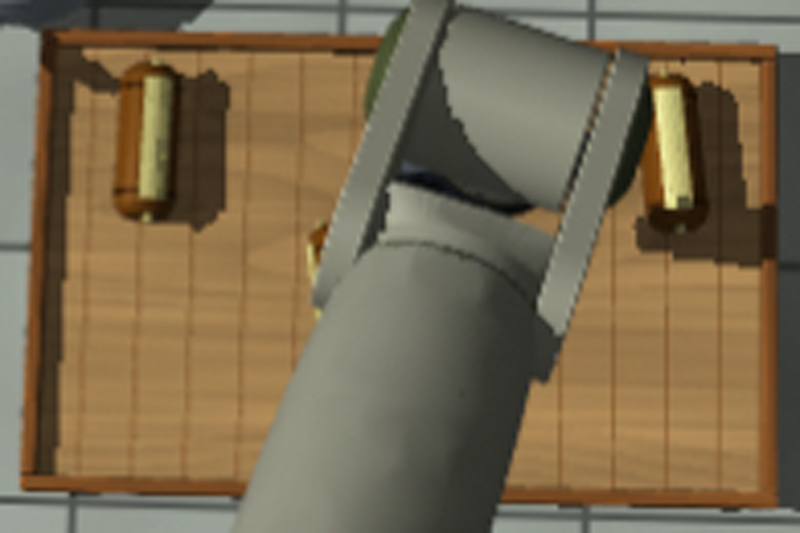

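>>> {"method": "servo_tool", "body": {
  "motion": [
    {"dr":[0,0,0.72],"delta_pos":[0,0,0],"hand":0.7},
    {"dr":[0,0,0],"delta_pos":[-0.1,0.72,0.04],"hand":0.7},
    {"dr":[0,0,0],"delta_pos":[-0.12,0.72,0.04],"hand":0.7},
    {"dr":[0,0,0],"delta_pos":[-0.12,0.72,0.04],"hand":0.7},
    {"dr":[0,0,0],"delta_pos":[-0.12,0.72,0.04],"hand":0.7},
    {"dr":[0,0,0],"delta_pos":[-0.12,0.72,0.04],"hand":0.7},
    {"dr":[0,0,0],"delta_pos":[-0.12,0.7,0.04],"hand":0.7},
    {"dr":[0,0,0],"delta_pos":[0,0,0],"hand":0.7}
  ]
}}

```text
time_s: 24.22
eef_pos: [616.8, 155.1, 115.6]
ee_rot: [0.001, 0.019, 1.0, -0.001]
force: [-0.3, 0.7, 0.5]
grip_width: 0.699
```

```bash
python3 -c "
from h import *
goto(611,165,80,88.9)"
```

```text
t 24.23 pos [616.8 155.1 115.6] yhead 87.85 tx,ty deg [-0.09  0.1  -1.05] F [-0.3  0.7  0.5] g 0.699 j6 -1.47
dr total units [-0.009  0.01  -0.105] shift units in target frame [0.119 0.195 0.712]
```

>>> {"method": "servo_tool", "body": {
  "motion": [
    {"dr":[-0.01,0.01,-0.1],"delta_pos":[0.12,0.19,0.3],"hand":0.7},
    {"dr":[0,0,0],"delta_pos":[0,0,0.2],"hand":0.7},
    {"dr":[0,0,0],"delta_pos":[0,0,0],"hand":0.7}
  ]
}}

```text
time_s: 24.6
eef_pos: [610.8, 162.4, 87.8]
ee_rot: [-0.001, 0.011, 1.0, -0.0]
force: [0.9, 0.6, 0.3]
grip_width: 0.697
```

```bash
python3 -c "
from h import *
goto(611,165,20,88.9)"
```

```text
t 24.6 pos [610.8 162.4  87.8] yhead 88.74 tx,ty deg [-0.02 -0.12 -0.16] F [0.9 0.6 0.3] g 0.697 j6 -1.47
dr total units [-0.002 -0.012 -0.016] shift units in target frame [-0.004  0.053  1.355]
```

>>> {"method": "servo_tool", "body": {
  "motion": [
    {"dr":[0,0,-0.02],"delta_pos":[0,0.05,0.4],"hand":0.7},
    {"dr":[0,0,0],"delta_pos":[0,0,0.5],"hand":0.68},
    {"dr":[0,0,0],"delta_pos":[0,0,0.4],"hand":0.6},
    {"dr":[0,0,0],"delta_pos":[0,0,0.1],"hand":0.55},
    {"dr":[0,0,0],"delta_pos":[0,0,0],"hand":0.5},
    {"dr":[0,0,0],"delta_pos":[0,0,0],"hand":0.5}
  ]
}}

```text
time_s: 25.35
eef_pos: [612.9, 162.0, 18.7]
ee_rot: [0.001, 0.011, 1.0, -0.0]
force: [-0.4, 0.3, 0.1]
grip_width: 0.497
```

```bash
python3 -c "
from h import *
goto(611,172.7,20,88.9)"
```

```text
t 25.35 pos [612.9 162.   18.7] yhead 88.73 tx,ty deg [-0.02  0.16 -0.17] F [-0.4  0.3  0.1] g 0.497 j6 -1.47
dr total units [-0.002  0.016 -0.017] shift units in target frame [ 0.042  0.214 -0.027]
```

>>> {"method": "servo_tool", "body": {
  "motion": [
    {"dr":[0,0,0],"delta_pos":[0,0.06,0],"hand":0.5},
    {"dr":[0,0,0],"delta_pos":[0,0.06,0],"hand":0.5},
    {"dr":[0,0,0],"delta_pos":[0,0.05,0],"hand":0.5},
    {"dr":[0,0,0],"delta_pos":[0,0.03,0],"hand":0.5},
    {"dr":[0,0,0],"delta_pos":[0,0,0],"hand":0.5}
  ]
}}

```text
time_s: 25.98
eef_pos: [613.8, 173.0, 20.3]
ee_rot: [0.003, 0.011, 1.0, -0.0]
force: [-0.2, -0.6, -0.4]
grip_width: 0.503
```

```bash
python3 -c "
from h import *
goto(611,172.7,20,88.9)"
```

```text
t 25.98 pos [613.8 173.   20.3] yhead 88.75 tx,ty deg [-0.    0.31 -0.15] F [-0.2 -0.6 -0.4] g 0.503 j6 -1.46
dr total units [-0.     0.031 -0.015] shift units in target frame [ 0.055 -0.008  0.005]
```

Release A, retreat clear and look at everything.

>>> {"method": "servo_tool", "body": {
  "motion": [
    {"dr":[0,0,0],"delta_pos":[0,0,0],"hand":0.6},
    {"dr":[0,0,0],"delta_pos":[0,0,-0.5],"hand":0.65},
    {"dr":[0,0,0],"delta_pos":[0,0,-0.8],"hand":0.7},
    {"dr":[0,0,0],"delta_pos":[0,0,-0.8],"hand":0.7},
    {"dr":[0,0,0],"delta_pos":[0.8,0.5,-0.5],"hand":0.7},
    {"dr":[0,0,0],"delta_pos":[0.8,0.5,-0.2],"hand":0.7},
    {"dr":[0,0,0],"delta_pos":[0.8,0.5,0],"hand":0.7},
    {"dr":[0,0,0],"delta_pos":[0.8,0.5,0],"hand":0.7},
    {"dr":[0,0,0],"delta_pos":[0.8,0.5,0],"hand":0.7},
    {"dr":[0,0,0],"delta_pos":[0,0,0],"hand":0.7}
  ]
}}

```text
time_s: 27.22
eef_pos: [410.1, 305.1, 163.9]
ee_rot: [0.003, 0.012, 1.0, 0.001]
force: [0.5, -0.3, 0.8]
grip_width: 0.698
```

```bash
python3 look.py 12
```

```text
top score 0.79 ctr [611.6 174.2] th 0.1 z 29.0 len 101 rms 2.38
    -72:133/56 -68:131/53 -64:128/48 -60:125/43 -56:121/37 -52:118/30 -48:115/23 -44:113/19 -40:114/17 -36:117/19 -32:138/42 -28:161/67 -24:186/99 -20:213/132 -16:222/143 -12:223/145 -8:217/139 -4:209/132 0:202/125 4:193/118 8:185/112 12:176/106 16:168/100 20:152/87 24:126/67 28:93/44 32:67/25 36:45/12 40:39/8 44:37/7 48:36/6 52:35/6 56:34/5 60:34/5 64:33/5 68:33/6 72:34/7 76:36/9 80:37/11 84:40/12 88:41/13
top score 0.72 ctr [510.5  35.2] th 9.3 z 28.5 len 98 rms 2.52
    -80:177/98 -76:177/97 -72:177/99 -68:180/101 -64:175/94 -60:170/88 -56:157/74 -52:143/59 -48:130/43 -44:123/31 -40:118/21 -36:116/19 -32:118/20 -28:120/23 -24:123/26 -20:124/28 -16:122/29 -12:118/27 -8:113/24 -4:106/21 0:99/18 4:93/16 8:87/15 12:82/13 16:76/12 20:70/11 24:65/10 28:59/9 32:55/8 36:50/7 40:45/7 44:41/6 48:38/6 52:36/5 56:34/5 60:33/5 64:32/6 68:32/6 72:33/8 76:33/9 80:33/11
top score 0.57 ctr [ 611.2 -170.3] th 5.8 z 29.2 len 98 rms 2.34
    -88:114/39 -84:111/36 -80:109/32 -76:107/27 -72:104/22 -68:105/20 -64:106/16 -60:107/15 -56:109/1
[... 1010 characters left out ...]
60:63/28 64:62/28 68:62/28 72:62/28 76:61/28 80:61/26 84:60/26 88:60/27 92:59/27 96:59/29
scene score 0.69 ctr [ 611.9 -170.8] th 6.1 z 27.9 len 97 rms 1.58
    -40:187/117 -36:193/123 -32:199/131 -28:207/140 -24:217/151 -20:225/161 -16:227/166 -12:227/167 -8:224/164 -4:220/160 0:212/152 4:204/147 8:199/141 12:193/137 16:181/128 20:162/115 24:129/85 28:94/53 32:78/35 36:69/28 40:69/30 44:67/31 48:64/30 52:63/30 56:64/29 60:64/29 64:64/28 68:63/30 72:62/29 76:61/28 80:61/27 84:62/29 88:62/29 92:61/29 96:62/30
t 27.43 pos [413.1 303.3 163.6] yhead 88.37 tx,ty deg [ 0.07  0.37 -0.  ] F [-0.   0.1 -1.1] g 0.701 j6 -1.14
dr total units [ 0.007  0.037 -0.   ] shift units in target frame [0. 0. 0.]
```

View pics/t12.png

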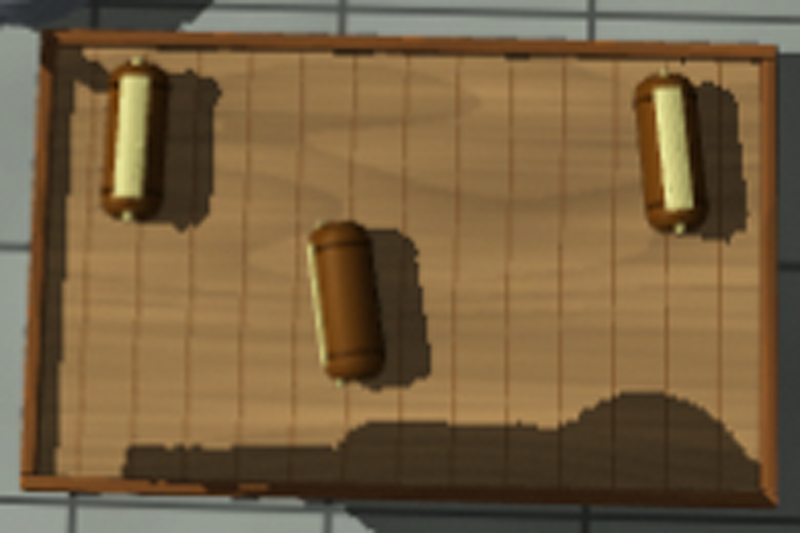

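View pics/s12.png

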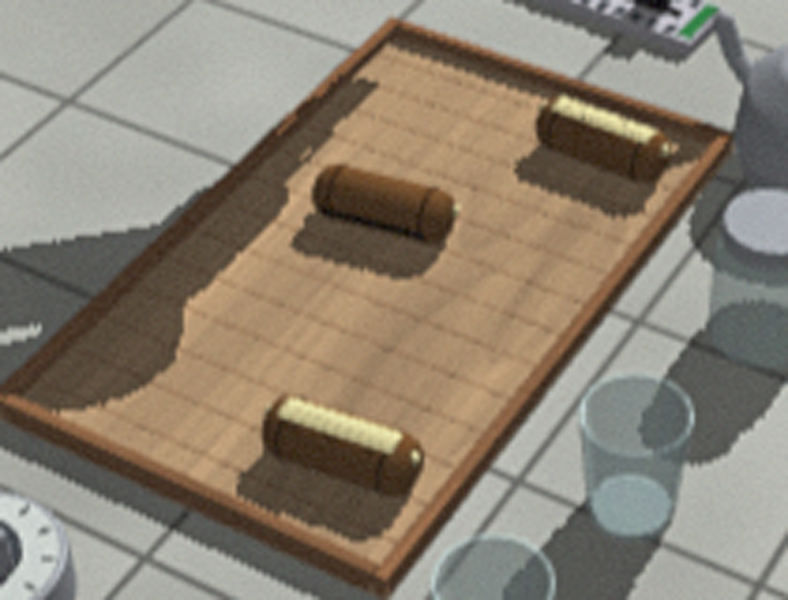

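```bash
python3 -c "
from h import *
goto(511,34.5,110,99.6)"
```

```text
t 27.43 pos [413.1 303.3 163.6] yhead 88.37 tx,ty deg [  0.03   0.38 -11.23] F [-0.   0.1 -1.1] g 0.701 j6 -1.14
dr total units [ 0.003  0.038 -1.123] shift units in target frame [-1.034 -5.627  1.072]
```

>>> {"method": "servo_tool", "body": {
  "motion": [
    {"dr":[0,0.04,-0.6],"delta_pos":[0,0,0],"hand":0.7},
    {"dr":[0,0,-0.52],"delta_pos":[0,0,0],"hand":0.7},
    {"dr":[0,0,0],"delta_pos":[-0.14,-0.75,0.14],"hand":0.7},
    {"dr":[0,0,0],"delta_pos":[-0.14,-0.75,0.14],"hand":0.7},
    {"dr":[0,0,0],"delta_pos":[-0.14,-0.75,0.14],"hand":0.7},
    {"dr":[0,0,0],"delta_pos":[-0.14,-0.75,0.14],"hand":0.7},
    {"dr":[0,0,0],"delta_pos":[-0.14,-0.75,0.14],"hand":0.7},
    {"dr":[0,0,0],"delta_pos":[-0.14,-0.75,0.14],"hand":0.7},
    {"dr":[0,0,0],"delta_pos":[-0.14,-0.75,0.14],"hand":0.7},
    {"dr":[0,0,0],"delta_pos":[0,0,0],"hand":0.7},
    {"dr":[0,0,0],"delta_pos":[0,0,0],"hand":0.7}
  ]
}}

```text
time_s: 28.8
eef_pos: [515.2, 35.4, 111.3]
ee_rot: [0.0, -0.079, 0.997, 0.0]
force: [0.1, 0.0, -0.6]
grip_width: 0.7
```

```bash
python3 -c "
from h import *
goto(511,34.5,80,99.6)"
```

```text
t 28.8 pos [515.2  35.4 111.3] yhead 99.03 tx,ty deg [ 0.04  0.03 -0.57] F [ 0.1  0.  -0.6] g 0.7 j6 -1.89
dr total units [ 0.004  0.003 -0.057] shift units in target frame [ 0.086 -0.004  0.626]
```

>>> {"method": "servo_tool", "body": {
  "motion": [
    {"dr":[0,0,-0.05],"delta_pos":[0.08,0,0.5],"hand":0.7},
    {"dr":[0,0,0],"delta_pos":[0,0,0.5],"hand":0.7},
    {"dr":[0,0,0],"delta_pos":[0,0,0.45],"hand":0.68},
    {"dr":[0,0,0],"delta_pos":[0,0,0.35],"hand":0.6},
    {"dr":[0,0,0],"delta_pos":[0,0,0],"hand":0.55},
    {"dr":[0,0,0],"delta_pos":[0,0,0],"hand":0.5},
    {"dr":[0,0,0],"delta_pos":[0,0,0],"hand":0.5}
  ]
}}

```text
time_s: 29.68
eef_pos: [512.2, 38.8, 21.8]
ee_rot: [0.003, -0.086, 0.996, 0.0]
force: [0.1, -0.1, -1.0]
grip_width: 0.503
```

```bash
python3 -c "
from h import *
goto(516.3,3.2,20,99.6)"
```

```text
t 29.68 pos [512.2  38.8  21.8] yhead 99.83 tx,ty deg [-0.02  0.3   0.23] F [ 0.1 -0.1 -1. ] g 0.503 j6 -1.9
dr total units [-0.002  0.03   0.023] shift units in target frame [ 0.037 -0.716  0.036]
```

>>> {"method": "servo_tool", "body": {
  "motion": [
    {"dr":[0,0,0.02],"delta_pos":[0,-0.08,0],"hand":0.5},
    {"dr":[0,0,0],"delta_pos":[0,-0.09,0],"hand":0.5},
    {"dr":[0,0,0],"delta_pos":[0,-0.09,0],"hand":0.5},
    {"dr":[0,0,0],"delta_pos":[0,-0.09,0],"hand":0.5},
    {"dr":[0,0,0],"delta_pos":[0,-0.09,0],"hand":0.5},
    {"dr":[0,0,0],"delta_pos":[0,-0.09,0],"hand":0.5},
    {"dr":[0,0,0],"delta_pos":[0,-0.07,0],"hand":0.5},
    {"dr":[0,0,0],"delta_pos":[0,-0.04,0],"hand":0.5},
    {"dr":[0,0,0],"delta_pos":[0,0,0],"hand":0.5}
  ]
}}

```text
time_s: 30.8
eef_pos: [518.5, 4.5, 22.8]
ee_rot: [0.003, -0.083, 0.997, -0.0]
force: [-0.0, -0.3, -0.3]
grip_width: 0.503
```

```bash
python3 -c "
from h import *
goto(516.3,3.2,20,99.6)"
```

```text
t 30.8 pos [518.5   4.5  22.8] yhead 99.57 tx,ty deg [-0.06  0.4  -0.03] F [-0.  -0.3 -0.3] g 0.503 j6 -1.96
dr total units [-0.006  0.04  -0.003] shift units in target frame [ 0.047 -0.019  0.057]
```

>>> {"method": "servo_tool", "body": {
  "motion": [
    {"dr":[0,0,0],"delta_pos":[0,-0.02,0],"hand":0.5},
    {"dr":[0,0,0],"delta_pos":[0,0,0],"hand":0.6},
    {"dr":[0,0,0],"delta_pos":[0,0,-0.5],"hand":0.65},
    {"dr":[0,0,0],"delta_pos":[0,0,-0.8],"hand":0.7},
    {"dr":[0,0,0],"delta_pos":[0,0,-0.8],"hand":0.7},
    {"dr":[0,0,0],"delta_pos":[0,-0.8,-0.8],"hand":0.7},
    {"dr":[0,0,0],"delta_pos":[0.5,-0.8,-0.2],"hand":0.7},
    {"dr":[0,0,0],"delta_pos":[0.5,-0.8,0],"hand":0.7},
    {"dr":[0,0,0],"delta_pos":[0.5,-0.8,0],"hand":0.7},
    {"dr":[0,0,0],"delta_pos":[0.5,-0.8,0],"hand":0.7},
    {"dr":[0,0,0],"delta_pos":[0.5,-0.8,0],"hand":0.7},
    {"dr":[0,0,0],"delta_pos":[0,-0.6,0],"hand":0.7},
    {"dr":[0,0,0],"delta_pos":[0,0,0],"hand":0.7}
  ]
}}

```text
time_s: 32.42
eef_pos: [436.6, -291.4, 183.0]
ee_rot: [0.004, -0.085, 0.996, -0.001]
force: [-0.2, 0.6, -0.0]
grip_width: 0.702
```

```bash
python3 look.py 13
```

```text
top score 0.97 ctr [ 611.4 -170.3] th 6.4 z 28.9 len 95 rms 2.39
    -88:114/40 -84:111/37 -80:109/32 -76:107/27 -72:105/23 -68:105/19 -64:106/16 -60:107/15 -56:109/14 -52:110/14 -48:113/15 -44:116/17 -40:119/20 -36:122/24 -32:132/36 -28:165/71 -24:200/114 -20:221/143 -16:221/142 -12:215/137 -8:208/130 -4:201/124 0:194/118 4:185/112 8:177/106 12:168/100 16:159/94 20:141/78 24:113/55 28:78/32 32:55/14 36:44/9 40:40/6 44:37/6 48:35/5 52:34/6 56:35/7 60:36/9 64:39/11 68:41/13 72:43/15
top score 0.77 ctr [515.5   4.8] th 10.0 z 28.5 len 97 rms 2.5
    -80:130/51 -76:127/48 -72:123/43 -68:119/37 -64:116/31 -60:113/25 -56:111/20 -52:110/16 -48:111/15 -44:112/15 -40:114/16 -36:116/19 -32:119/21 -28:122/24 -24:131/35 -20:157/66 -16:189/103 -12:206/127 -8:210/131 -4:207/130 0:200/124 4:192/117 8:183/110 12:173/103 16:163/97 20:152/90 24:141/82 28:124/69 32:104/53 36:79/36 40:59/22 44:46/14 48:39/8 52:35/5 56:34/5 60:34/6 64:34/7 68:36/9 72:39/11 76:40/13 80:42/14
top score 0.76 ctr [609.7 173.8] th -1.8 z 28.6 len 96 rms 2.34
    -72:130/51 -68:128/48 -64:125/44 -60:122/38 -56:119/32 -52:115/
[... 1577 characters left out ...]
9/27
scene score 0.73 ctr [431.4 -49.9] th 652.5 z 28.0 len 536 rms 0.0
    -96:190/120 -92:190/121 -88:190/121 -84:190/120 -80:189/120 -76:190/121 -72:188/120 -68:185/118 -64:183/117 -60:183/116 -56:181/115 -52:181/113 -48:179/114 -44:178/114 -40:179/115 -36:179/114 -32:178/113 -28:178/114 -24:178/114 -20:178/113 -16:178/112 -12:178/113 -8:176/112 -4:175/112 0:175/109 4:173/108 8:169/105 12:162/100 16:160/98 20:154/98 24:137/87 28:131/77 32:132/70 36:132/67 40:139/73 44:136/69 48:133/70 52:134/69 56:133/67
t 32.62 pos [ 437.  -289.   183.2] yhead 99.93 tx,ty deg [-0.14  0.41  0.  ] F [ 0.5  0.1 -0.8] g 0.7 j6 -2.56
dr total units [-0.014  0.041  0.   ] shift units in target frame [0. 0. 0.]
```

View pics/t13.png

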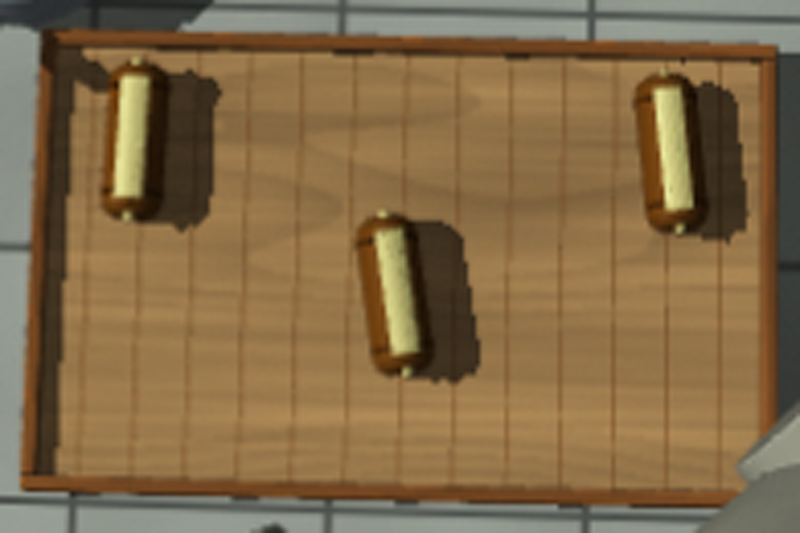

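View pics/s13.png

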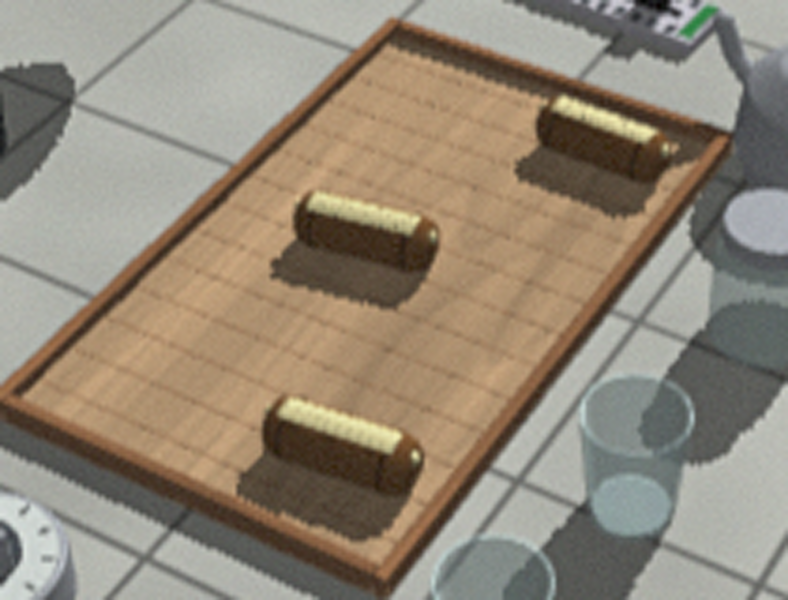

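```bash
cat > sil.py <<'E'
from cad import *
def sil(n=4):
  acc={}
  for k in range(n):
    im,d=capture('top'); z=withdepth('top',np.stack(np.meshgrid(np.arange(640),np.arange(480)),-1).reshape(-1,2),d)
    Z=z[:,2].reshape(480,640)
    for nm,(x,y,th) in POS.items():
        t=np.radians(th); u=np.array([np.cos(t),np.sin(t),0]); v=np.array([-np.sin(t),np.cos(t),0])
        for a in np.arange(-26,27,2.):
            s=np.arange(-32,32.1,0.5); X=np.array([x,y,28])+a*u+s[:,None]*v
            uv=proj('top',X).astype(np.float32)
            zz=cv2.remap(Z.astype(np.float32),uv[:,0].reshape(1,-1),uv[:,1].reshape(1,-1),cv2.INTER_LINEAR)[0]
            bb=cv2.remap(im.astype(np.float32),uv[:,0].reshape(1,-1),uv[:,1].reshape(1,-1),cv2.INTER_LINEAR)[0]
            acc.setdefault(nm,[]).append((zz,bb[:,2],bb[:,0]))
  for nm,l in acc.items():
    zz=np.median([q[0] for q in l],0); b=np.median([q[1] for q in l],0); 
    s=np.arange(-32,32.1,0.5); on=s[zz>18]; 
    def cross(arr,th,k):  # half-level edges
        return s[np.where(arr>th)[0][[0,-1]]]
    ins=(s>-19)&(s<19); pk=b*ins; st=s[(b>70)&ins]
    C=(on[0]+on[-1])/2; m=(st[0]+st[-1])/2
    cy=-5.4; phi_cam=np.degrees(np.arctan2(POS[nm][1]-cy,1600))
    print(nm,'sil',on[0],on[-1],'stripe',st[0],st[-1],'phi(+ toward -y)',round(-np.degrees(np.arcsin((m-C)/20))+phi_cam,1))
import sys
POS=eval(sys.argv[1])
sil()
E
python3 sil.py "dict(A=(611,173,-1.5),B=(515.3,4,9.5),C=(611.8,-170.6,6.1))"
```

```text
A sil -19.0 21.0 stripe -4.5 12.5 phi(+ toward -y) -2.3
B sil -19.0 21.0 stripe -9.0 7.0 phi(+ toward -y) 6.1
C sil -20.0 20.5 stripe -9.5 7.5 phi(+ toward -y) -2.3
```

```bash
python3 -c "
from h import *
goto(516,4.2,120,99.5)"
```

```text
t 32.83 pos [ 437.1 -289.4  183.4] yhead 99.93 tx,ty deg [-0.17  0.42  0.43] F [ 0.5 -0.8  1. ] g 0.698 j6 -2.56
dr total units [-0.017  0.042  0.043] shift units in target frame [-2.526  5.531  1.267]
```

>>> {"method": "servo_tool", "body": {
  "motion": [
    {"dr":[-0.02,0.04,0.04],"delta_pos":[-0.35,0.77,0.05],"hand":0.7},
    {"dr":[0,0,0],"delta_pos":[-0.35,0.77,0.1],"hand":0.7},
    {"dr":[0,0,0],"delta_pos":[-0.35,0.77,0.15],"hand":0.7},
    {"dr":[0,0,0],"delta_pos":[-0.35,0.77,0.2],"hand":0.7},
    {"dr":[0,0,0],"delta_pos":[-0.35,0.77,0.2],"hand":0.7},
    {"dr":[0,0,0],"delta_pos":[-0.35,0.77,0.2],"hand":0.7},
    {"dr":[0,0,0],"delta_pos":[-0.35,0.77,0.2],"hand":0.7},
    {"dr":[0,0,0],"delta_pos":[0,0,0],"hand":0.7},
    {"dr":[0,0,0],"delta_pos":[0,0,0],"hand":0.7}
  ]
}}

```text
time_s: 33.95
eef_pos: [515.0, 7.7, 127.7]
ee_rot: [0.001, -0.084, 0.996, -0.001]
force: [-0.4, 0.1, -0.3]
grip_width: 0.698
```

```bash
python3 -c "
from h import *
goto(516,4.2,85,99.5)"
```

```text
t 33.95 pos [515.    7.7 127.7] yhead 99.68 tx,ty deg [-0.08  0.14  0.18] F [-0.4  0.1 -0.3] g 0.698 j6 -1.95
dr total units [-0.008  0.014  0.018] shift units in target frame [-0.008 -0.073  0.854]
```

>>> {"method": "servo_tool", "body": {
  "motion": [
    {"dr":[0,0,0.02],"delta_pos":[0,-0.07,0.4],"hand":0.7},
    {"dr":[0,0,0],"delta_pos":[0,0,0.4],"hand":0.7},
    {"dr":[0,0,0],"delta_pos":[0,0,0],"hand":0.7}
  ]
}}

```text
time_s: 34.33
eef_pos: [516.0, 1.6, 88.2]
ee_rot: [0.002, -0.081, 0.997, -0.001]
force: [0.0, 0.9, 0.3]
grip_width: 0.697
```

```bash
python3 -c "
from h import *
goto(516,4.2,20,99.5)"
```

```text
t 34.33 pos [516.    1.6  88.2] yhead 99.3 tx,ty deg [-0.16  0.27 -0.2 ] F [0.  0.9 0.3] g 0.697 j6 -1.96
dr total units [-0.016  0.027 -0.02 ] shift units in target frame [-0.008  0.051  1.363]
```

>>> {"method": "servo_tool", "body": {
  "motion": [
    {"dr":[-0.02,0.03,-0.02],"delta_pos":[0,0.05,0.45],"hand":0.7},
    {"dr":[0,0,0],"delta_pos":[0,0,0.5],"hand":0.68},
    {"dr":[0,0,0],"delta_pos":[0,0,0.35],"hand":0.6},
    {"dr":[0,0,0],"delta_pos":[0,0,0],"hand":0.6}
  ]
}}

```text
time_s: 34.83
eef_pos: [518.2, 1.1, 26.0]
ee_rot: [0.003, -0.081, 0.997, -0.001]
force: [-0.4, 0.5, 0.8]
grip_width: 0.601
```

```bash
python3 -c "
from h import *
goto(516,4.2,20,99.5)"
```

```text
t 34.83 pos [518.2   1.1  26. ] yhead 99.32 tx,ty deg [-0.11  0.32 -0.18] F [-0.4  0.5  0.8] g 0.601 j6 -1.96
dr total units [-0.011  0.032 -0.018] shift units in target frame [0.032 0.068 0.12 ]
```

>>> {"method": "servo_tool", "body": {
  "motion": [
    {"dr":[0,0,0],"delta_pos":[0,0.07,0.08],"hand":0.6},
    {"dr":[0,0,0],"delta_pos":[0,0,0],"hand":0.5},
    {"dr":[0,0,0],"delta_pos":[0,0,0],"hand":0.5}
  ]
}}

```text
time_s: 35.2
eef_pos: [519.0, 4.1, 24.5]
ee_rot: [0.005, -0.081, 0.997, -0.001]
force: [0.9, -0.8, -0.4]
grip_width: 0.501
```

```bash
python3 -c "
from h import *
goto(518,7.8,20,99.5)"
```

```text
t 35.2 pos [519.    4.1  24.5] yhead 99.29 tx,ty deg [-0.2   0.55 -0.21] F [ 0.9 -0.8 -0.4] g 0.501 j6 -1.95
dr total units [-0.02   0.055 -0.021] shift units in target frame [0.007 0.075 0.09 ]
```

>>> {"method": "servo_tool", "body": {
  "motion": [
    {"dr":[0,0.03,0],"delta_pos":[0,0.04,0],"hand":0.5},
    {"dr":[0,0,0],"delta_pos":[0,0.04,0],"hand":0.5},
    {"dr":[0,0,0],"delta_pos":[0,0,0],"hand":0.5}
  ]
}}

```text
time_s: 35.58
eef_pos: [518.6, 8.4, 25.0]
ee_rot: [0.003, -0.081, 0.997, -0.002]
force: [-0.4, 0.1, 0.5]
grip_width: 0.495
```

>>> {"method": "servo_tool", "body": {
  "motion": [
    {"dr":[0,0,0],"delta_pos":[0,0,0],"hand":0.6},
    {"dr":[0,0,0],"delta_pos":[0,0,-0.5],"hand":0.65},
    {"dr":[0,0,0],"delta_pos":[0,0,-0.8],"hand":0.7},
    {"dr":[0,0,0],"delta_pos":[0,0,-0.8],"hand":0.7},
    {"dr":[0,0,0],"delta_pos":[0,-0.8,-0.8],"hand":0.7},
    {"dr":[0,0,0],"delta_pos":[0.5,-0.8,-0.2],"hand":0.7},
    {"dr":[0,0,0],"delta_pos":[0.5,-0.8,0],"hand":0.7},
    {"dr":[0,0,0],"delta_pos":[0.5,-0.8,0],"hand":0.7},
    {"dr":[0,0,0],"delta_pos":[0.5,-0.8,0],"hand":0.7},
    {"dr":[0,0,0],"delta_pos":[0.5,-0.8,0],"hand":0.7},
    {"dr":[0,0,0],"delta_pos":[0,-0.6,0],"hand":0.7},
    {"dr":[0,0,0],"delta_pos":[0,0,0],"hand":0.7}
  ]
}}

```text
time_s: 37.08
eef_pos: [434.7, -286.9, 185.9]
ee_rot: [0.002, -0.081, 0.997, -0.003]
force: [-0.2, 0.9, -0.4]
grip_width: 0.7
```

```bash
python3 look.py 14 | grep -v : ; python3 sil.py "dict(A=(611,173,-1.5),B=(515.3,6,9.5),C=(611.8,-170.6,6.1))"; python3 -c "
from h import *
for c,(a,b,e,f) in dict(top=(255,320,415,490),scene=(310,385,140,215)).items():
    im,d=capture(c); save('k'+c,cv2.resize(im[a:b,e:f],None,fx=8,fy=8,interpolation=cv2.INTER_CUBIC)); print([(np.round(r['bbox'],1).tolist(),round(r['score'],2)) for r in search_frame(c,'knob_grip')],[(np.round(r['bbox'],1).tolist(),round(r['score'],2)) for r in search_frame(c,'timer')])
st()"
```

```text
top score 0.86 ctr [610.4 173.9] th -1.1 z 29.4 len 98 rms 2.28
top score 0.75 ctr [ 611.1 -170.3] th 6.2 z 29.1 len 98 rms 2.35
top score 0.72 ctr [515.3   8.8] th 10.7 z 29.1 len 98 rms 2.32
scene score 0.63 ctr [612.8 172. ] th -1.2 z 27.5 len 93 rms 1.99
scene score 0.56 ctr [515.   8.] th 8.8 z 27.8 len 97 rms 1.75
t 37.27 pos [ 435.1 -284.4  186.1] yhead 99.53 tx,ty deg [-0.29  0.25  0.  ] F [-0.5  0.1  0.3] g 0.707 j6 -2.54
dr total units [-0.029  0.025  0.   ] shift units in target frame [0. 0. 0.]
A sil -19.5 21.0 stripe -4.5 12.5 phi(+ toward -y) -3.0
B sil -17.5 23.0 stripe -4.0 13.0 phi(+ toward -y) -4.6
C sil -20.0 20.5 stripe -9.5 7.5 phi(+ toward -y) -2.3
[] []
[([160.9, 322.6, 184.3, 345.8], 0.82)] [([148.4, 322.7, 200.6, 374.0], 0.77), ([177.9, 194.6, 375.9, 349.9], 0.59)]
t 37.77 pos [ 435.1 -285.3  186.2] yhead 99.48 tx,ty deg [-0.31  0.26  0.  ] F [ 0.5  0.1 -0.9] g 0.699 j6 -2.54
dr total units [-0.031  0.026  0.   ] shift units in target frame [0. 0. 0.]
```

View pics/ktop.png

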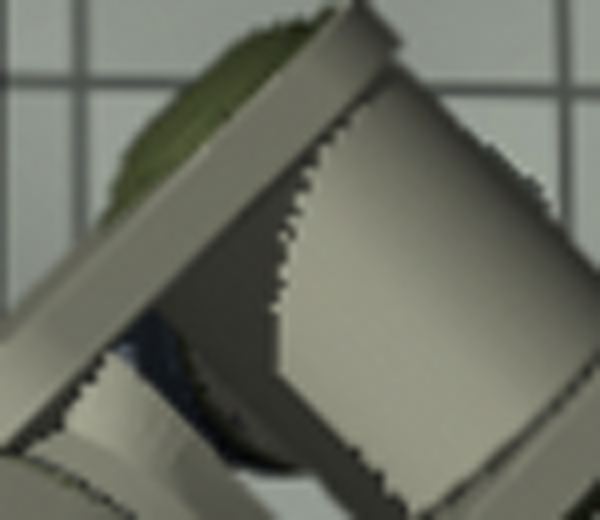

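View pics/kscene.png

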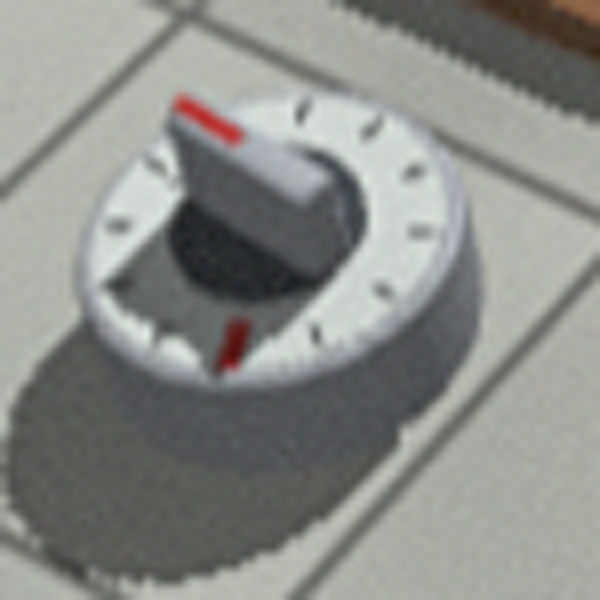

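View pics/t14.png

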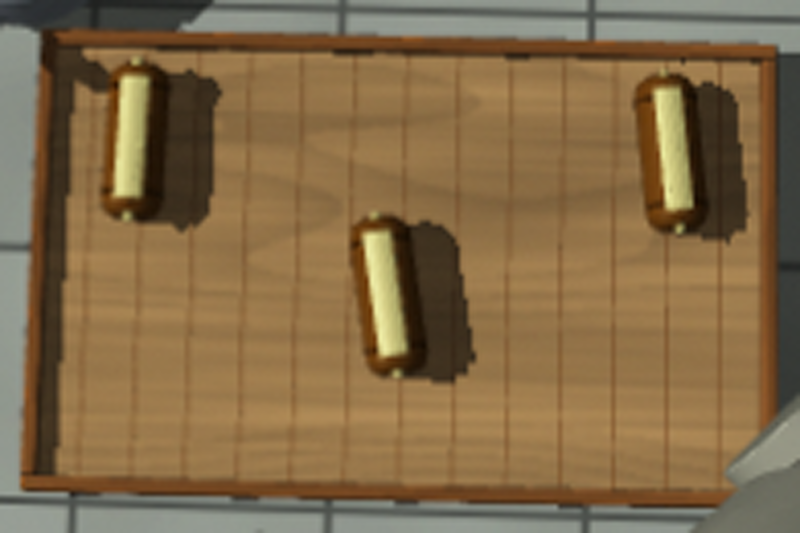

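```bash
python3 - <<'E'
from h import *
i=np.load('top_i.npy'); s=i[250:325,415:495]; save('kt',cv2.resize(s,None,fx=7.5,fy=7.5,interpolation=cv2.INTER_CUBIC))
for c in('top','scene'):
    im=np.load(c+'_i.npy'); d=np.load(c+'_d.npy')
    uu,vv=np.meshgrid(np.arange(640),np.arange(480)); P=withdepth(c,np.c_[uu.ravel(),vv.ravel()],d).reshape(480,640,3)
    near=np.hypot(P[...,0]-485,P[...,1]+355)<75
    dial=near&(np.abs(P[...,2]-41)<6)&(im.min(2)>0)
    cnt=P[dial]; hull=cv2.convexHull(cnt[:,:2].astype(np.float32)); (cx,cy),r=cv2.minEnclosingCircle(hull); print(c,'dial circ',round(cx,1),round(cy,1),round(r,1), 'zmed',np.median(cnt[:,2]))
    bar=near&(P[...,2]>62)&(P[...,2]<82); b=P[bar]; m=b.mean(0); w,V=np.linalg.eigh(np.cov(b[:,:2].T)); print('bar mean',m.round(1),len(b),'dir',np.degrees(np.arctan2(V[1,1],V[0,1])).round(1),'ext',(2*np.sqrt(3*w)).round(1))
    hsv=cv2.cvtColor(im,cv2.COLOR_RGB2HSV).astype(int)
    red=near&((hsv[...,0]<8)|(hsv[...,0]>172))&(hsv[...,1]>130)&(hsv[...,2]>60)
    n,l,st_,ce=cv2.connectedComponentsWithStats(red.astype(np.uint8))
    for k in range(1,n):
        if st_[k,4]>3:
            mm=l==k; z=np.median(P[mm][:,2]); pz=75.5 if z>58 else 40; print('red',st_[k,4],ce[k].round(1),'z',z.round(1),onz(c,[ce[k]],pz).round(1))
E
```

```text
top dial circ 486.8 -355.0 53.0 zmed 41.29652643757561
bar mean [ 486.3 -355.5   74.4] 132 dir 174.9 ext [15.6 53.2]
red 9 [467.6 279.9] z 40.3 [[ 503.4 -390.5   40. ]]
red 16 [457.3 290.3] z 76.5 [[ 472.5 -355.2   75.5]]
scene dial circ 482.5 -357.2 53.3 zmed 41.321325554732425
bar mean [ 485.4 -359.9   72.9] 177 dir 175.8 ext [14.3 55.3]
red 14 [165.9 324.9] z 76.4 [[ 468.  -355.2   75.5]]
red 11 [169. 353.] z 42.4 [[ 499.6 -390.8   40. ]]
```

View pics/kt.png

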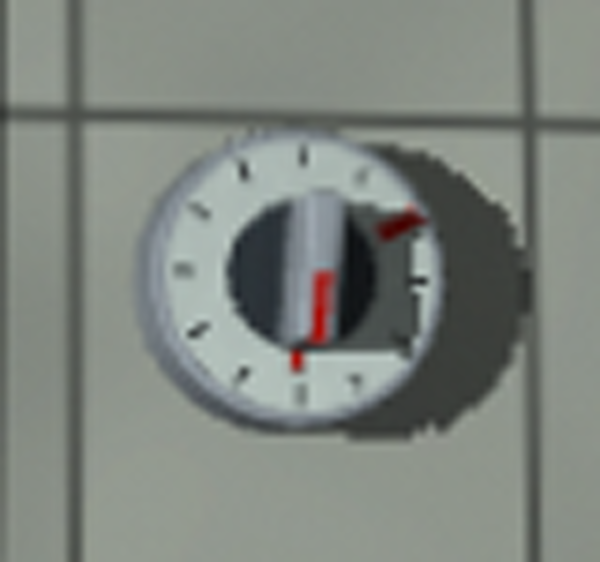

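```bash
python3 -c "
from h import *
goto(485.7,-355.8,130,85.4)"
```

```text
t 37.77 pos [ 435.1 -285.3  186.2] yhead 99.48 tx,ty deg [-0.28  0.3  14.08] F [ 0.5  0.1 -0.9] g 0.699 j6 -2.54
dr total units [-0.028  0.03   1.408] shift units in target frame [-1.123 -1.324  1.124]
```

>>> {"method": "servo_tool", "body": {
  "motion": [
    {"dr":[-0.03,0.03,0.7],"delta_pos":[0,0,0],"hand":0.6},
    {"dr":[0,0,0.7],"delta_pos":[0,0,0],"hand":0.6},
    {"dr":[0,0,0],"delta_pos":[-0.55,-0.65,0.3],"hand":0.6},
    {"dr":[0,0,0],"delta_pos":[-0.55,-0.65,0.4],"hand":0.6},
    {"dr":[0,0,0],"delta_pos":[0,0,0.3],"hand":0.6},
    {"dr":[0,0,0],"delta_pos":[0,0,0],"hand":0.6},
    {"dr":[0,0,0],"delta_pos":[0,0,0],"hand":0.6}
  ]
}}

```text
time_s: 38.65
eef_pos: [485.4, -356.0, 135.7]
ee_rot: [0.0, 0.043, 0.999, -0.0]
force: [0.0, -0.3, 0.4]
grip_width: 0.599
```

```bash
python3 -c "
from h import *
goto(485.7,-355.8,52,85.4)"
```

```text
t 38.65 pos [ 485.4 -356.   135.7] yhead 85.04 tx,ty deg [-0.03  0.02 -0.36] F [ 0.  -0.3  0.4] g 0.599 j6 -2.31
dr total units [-0.003  0.002 -0.036] shift units in target frame [-0.005  0.004  1.674]
```

>>> {"method": "servo_tool", "body": {
  "motion": [
    {"dr":[0,0,-0.03],"delta_pos":[0,0,0.5],"hand":0.6},
    {"dr":[0,0,0],"delta_pos":[0,0,0.5],"hand":0.6},
    {"dr":[0,0,0],"delta_pos":[0,0,0.4],"hand":0.6},
    {"dr":[0,0,0],"delta_pos":[0,0,0.15],"hand":0.6},
    {"dr":[0,0,0],"delta_pos":[0,0,0],"hand":0.6}
  ]
}}

```text
time_s: 39.28
eef_pos: [486.5, -355.5, 62.3]
ee_rot: [0.003, 0.04, 0.999, -0.003]
force: [0.7, 0.1, 0.8]
grip_width: 0.598
```

```bash
python3 -c "
from h import *
goto(485.7,-355.8,52,85.4)
im,d=capture('scene');save('s15',cv2.resize(im[280:390,130:240],(600,600),interpolation=cv2.INTER_CUBIC))"
```

```text
t 39.27 pos [ 486.5 -355.5   62.3] yhead 85.44 tx,ty deg [-0.36  0.38  0.04] F [0.7 0.1 0.8] g 0.598 j6 -2.32
dr total units [-0.036  0.038  0.004] shift units in target frame [ 0.015 -0.007  0.207]
```

View pics/s15.png

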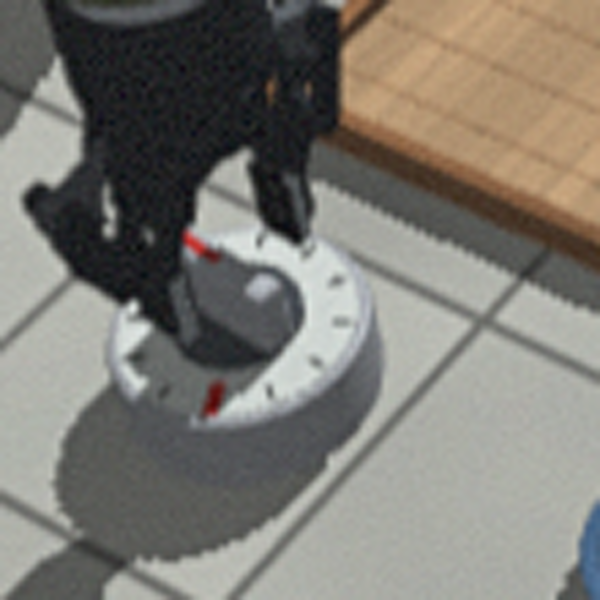

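Jaws straddle the bar. Lower about 9 mm and close.

>>> {"method": "servo_tool", "body": {
  "motion": [
    {"dr":[-0.03,0.04,0],"delta_pos":[0,0,0.17],"hand":0.5},
    {"dr":[0,0,0],"delta_pos":[0,0,0],"hand":0.3},
    {"dr":[0,0,0],"delta_pos":[0,0,0],"hand":0.1},
    {"dr":[0,0,0],"delta_pos":[0,0,0],"hand":0.05},
    {"dr":[0,0,0],"delta_pos":[0,0,0],"hand":0.05},
    {"dr":[0,0,0],"delta_pos":[0,0,0],"hand":0.05}
  ],
  "squeeze": 40
}}

```text
time_s: 40.08
eef_pos: [487.3, -356.6, 55.6]
ee_rot: [0.001, 0.04, 0.999, -0.002]
force: [0.0, -1.5, -0.9]
grip_width: 0.154
```

```bash
python3 -c "
from h import *
goto(485.7,-355.8,52,85.4)"
```

```text
t 40.08 pos [ 487.3 -356.6   55.6] yhead 85.44 tx,ty deg [-0.21  0.12  0.04] F [ 0.  -1.5 -0.9] g 0.154 j6 -2.32
dr total units [-0.021  0.012  0.004] shift units in target frame [0.033 0.013 0.073]
```

>>> {"method": "servo_tool", "body": {
  "motion": [
    {"dr":[0,0,0.6],"delta_pos":[0,0,0],"hand":0.05},
    {"dr":[0,0,0.6],"delta_pos":[0,0,0],"hand":0.05},
    {"dr":[0,0,0.6],"delta_pos":[0,0,0],"hand":0.05},
    {"dr":[0,0,0.6],"delta_pos":[0,0,0],"hand":0.05},
    {"dr":[0,0,0.6],"delta_pos":[0,0,0],"hand":0.05}
  ]
}}

```text
time_s: 40.7
eef_pos: [486.6, -358.5, 55.7]
ee_rot: [0.002, 0.305, 0.952, -0.003]
force: [-2.1, -2.4, -0.3]
grip_width: 0.155
```

```bash
python3 -c "
from h import *
goto(487.3,-356.6,55.6)
print(ctrl.sense()['wrist_torque'])"
```

```text
t 40.7 pos [ 486.6 -358.5   55.7] yhead 54.54 tx,ty deg [-0.31  0.29  0.  ] F [-2.1 -2.4 -0.3] g 0.155 j6 -1.78
dr total units [-0.031  0.029  0.   ] shift units in target frame [0.011 0.039 0.001]
[-0.25424287  0.22954084  0.13534478]
```

>>> {"method": "servo_tool", "body": {
  "motion": [
    {"dr":[-0.03,0.03,0.7],"delta_pos":[0.01,0.03,0],"hand":0.05},
    {"dr":[0,0,0.8],"delta_pos":[0,0.01,0],"hand":0.05},
    {"dr":[0,0,0.8],"delta_pos":[0,0,0],"hand":0.05},
    {"dr":[0,0,0.8],"delta_pos":[0,0,0],"hand":0.05},
    {"dr":[0,0,0.8],"delta_pos":[0,0,0],"hand":0.05},
    {"dr":[0,0,0.8],"delta_pos":[0,0,0],"hand":0.05},
    {"dr":[0,0,0.8],"delta_pos":[0,0,0],"hand":0.05},
    {"dr":[0,0,0.8],"delta_pos":[0,0,0],"hand":0.05}
  ]
}}

```text
time_s: 41.7
eef_pos: [482.7, -360.2, 55.6]
ee_rot: [-0.001, 0.769, 0.639, -0.005]
force: [-3.4, 0.9, 0.7]
grip_width: 0.155
```

```bash
python3 -c "
from h import *
goto(486.3,-356,55)
print(ctrl.sense()['wrist_torque'])
im,d=capture('scene');save('s16',cv2.resize(im[280:390,130:240],(600,600),interpolation=cv2.INTER_CUBIC))"
```

```text
t 41.7 pos [ 482.7 -360.2   55.6] yhead -10.5 tx,ty deg [-0.48  0.33  0.  ] F [-3.4  0.9  0.7] g 0.155 j6 -0.64
dr total units [-0.048  0.033  0.   ] shift units in target frame [0.096 0.056 0.013]
[0.18916718 0.39335802 0.12746881]
```

View pics/s16.png

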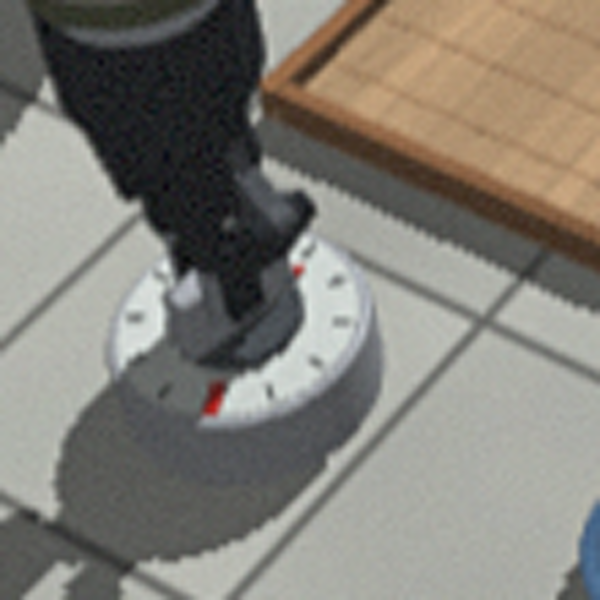

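>>> {"method": "servo_tool", "body": {
  "motion": [
    {"dr":[-0.04,0.03,0],"delta_pos":[0.08,0.05,0],"hand":0.05},
    {"dr":[0,0,0.8],"delta_pos":[0.02,0.01,0],"hand":0.05},
    {"dr":[0,0,0.8],"delta_pos":[0.02,0.01,0],"hand":0.05},
    {"dr":[0,0,0.8],"delta_pos":[0.01,0.01,0],"hand":0.05},
    {"dr":[0,0,0.8],"delta_pos":[0.01,0.01,0],"hand":0.05},
    {"dr":[0,0,0.8],"delta_pos":[0.01,0.01,0],"hand":0.05},
    {"dr":[0,0,0.8],"delta_pos":[0.01,0.01,0],"hand":0.05},
    {"dr":[0,0,0.8],"delta_pos":[0.01,0.01,0],"hand":0.05},
    {"dr":[0,0,0],"delta_pos":[0,0,0],"hand":0.05}
  ]
}}

```text
time_s: 42.88
eef_pos: [479.6, -357.8, 55.7]
ee_rot: [-0.003, 0.98, 0.198, -0.013]
force: [-1.3, 0.4, 1.2]
grip_width: 0.152
```

```bash
python3 -c "
from h import *
goto(486.3,-356,55)
print(ctrl.sense()['wrist_torque'])"
```

```text
t 42.88 pos [ 479.6 -357.8   55.7] yhead -67.15 tx,ty deg [-0.66  1.36  0.01] F [-1.3  0.4  1.2] g 0.152 j6 0.35
dr total units [-0.066  0.136  0.001] shift units in target frame [0.138 0.019 0.014]
[-0.11411579 -0.16416929 -0.03043414]
```

>>> {"method": "servo_tool", "body": {
  "motion": [
    {"dr":[-0.06,0.13,0],"delta_pos":[0.13,0.02,0],"hand":0.05},
    {"dr":[0,0,0.8],"delta_pos":[0.02,0.02,0],"hand":0.05},
    {"dr":[0,0,0.8],"delta_pos":[0.02,0.02,0],"hand":0.05},
    {"dr":[0,0,0.8],"delta_pos":[0.01,0.02,0],"hand":0.05},
    {"dr":[0,0,0.8],"delta_pos":[0.01,0.02,0],"hand":0.05},
    {"dr":[0,0,0.8],"delta_pos":[0.01,0.02,0],"hand":0.05},
    {"dr":[0,0,0.8],"delta_pos":[0.01,0.02,0],"hand":0.05},
    {"dr":[0,0,0.8],"delta_pos":[0.01,0.01,0],"hand":0.05},
    {"dr":[0,0,0],"delta_pos":[0,0,0],"hand":0.05}
  ]
}}

```text
time_s: 44.0
eef_pos: [480.4, -354.3, 55.5]
ee_rot: [-0.007, 0.958, -0.285, -0.017]
force: [-2.6, -1.2, -0.4]
grip_width: 0.153
```

```bash
python3 -c "
from h import *
goto(486.3,-356,55)
print(ctrl.sense()['wrist_torque'])
im,d=capture('scene');save('s17',cv2.resize(im[280:390,130:240],(600,600),interpolation=cv2.INTER_CUBIC))"
```

```text
t 44.0 pos [ 480.4 -354.3   55.5] yhead -123.11 tx,ty deg [-0.16  2.08  0.  ] F [-2.6 -1.2 -0.4] g 0.153 j6 1.32
dr total units [-0.016  0.208  0.   ] shift units in target frame [ 0.117 -0.036  0.01 ]
[-0.50823835  0.20099165 -0.05035941]
```

View pics/s17.png

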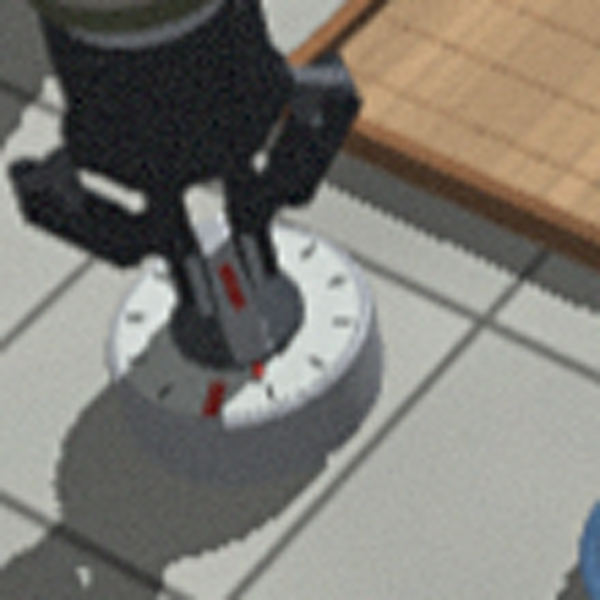

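>>> {"method": "servo_tool", "body": {
  "motion": [
    {"dr":[-0.02,0.2,0],"delta_pos":[0.1,-0.02,0],"hand":0.05},
    {"dr":[0,0,0.7],"delta_pos":[0.01,0,0],"hand":0.05},
    {"dr":[0,0,0.7],"delta_pos":[0.01,0,0],"hand":0.05},
    {"dr":[0,0,0.7],"delta_pos":[0.01,0,0],"hand":0.05},
    {"dr":[0,0,0.6],"delta_pos":[0.01,0,0],"hand":0.05},
    {"dr":[0,0,0],"delta_pos":[0,0,0],"hand":0.05}
  ]
}}

```text
time_s: 44.8
eef_pos: [482.1, -353.9, 55.3]
ee_rot: [-0.001, 0.868, -0.497, -0.008]
force: [-2.1, -0.1, 1.1]
grip_width: 0.153
```

```bash
python3 -c "
from h import *
goto(486.3,-356,55)
print(ctrl.sense()['wrist_torque'])
im,d=capture('scene');save('s18',cv2.resize(im[280:390,130:240],(600,600),interpolation=cv2.INTER_CUBIC))"
```

```text
t 44.8 pos [ 482.1 -353.9   55.3] yhead -149.63 tx,ty deg [ 0.35  0.91 -0.  ] F [-2.1 -0.1  1.1] g 0.153 j6 1.79
dr total units [ 0.035  0.091 -0.   ] shift units in target frame [ 0.079 -0.052  0.007]
[-0.02698664  0.13531931 -0.04805614]
```

View pics/s18.png

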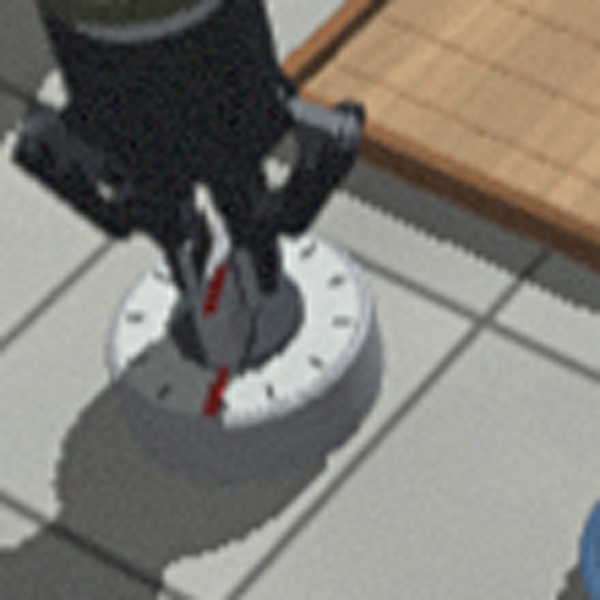

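```bash
python3 -c "
from h import *
z=600/110
f=lambda u,v:[u/z+130,v/z+280]
def hd(a,b): 
    d=b-a; return np.degrees(np.arctan2(d[1],d[0])).round(1)
b=onz('scene',[f(221,266),f(208,311)],75.5); print(b.round(1),'bar heading',hd(b[0],b[1]))
m=onz('scene',[f(224,371),f(217,390),f(211,413)],40.5); print(m.round(1),'tip->mark',hd(m[0],m[2]))
for c in ([482.5,-357.2],[486,-355.5],[484,-356.5]):
    print([hd(np.array(c),p[:2]) for p in m])
"
```

```text
[[ 483.8 -358.5   75.5]
 [ 494.5 -378.    75.5]] bar heading -61.1
[[ 494.9 -378.9   40.5]
 [ 498.7 -387.3   40.5]
 [ 504.2 -396.8   40.5]] tip->mark -62.6
[np.float64(-60.3), np.float64(-61.6), np.float64(-61.3)]
[np.float64(-69.2), np.float64(-68.2), np.float64(-66.3)]
[np.float64(-64.1), np.float64(-64.4), np.float64(-63.4)]
```

>>> {"method": "servo_tool", "body": {
  "motion": [
    {"dr":[0,0,0.3],"delta_pos":[0,0,0],"hand":0.05},
    {"dr":[0,0,0],"delta_pos":[0,0,0],"hand":0.05},
    {"dr":[0,0,0],"delta_pos":[0,0,0],"hand":0.5},
    {"dr":[0,0,0],"delta_pos":[0,0,0],"hand":0.5},
    {"dr":[0,0,0],"delta_pos":[0,0,-0.4],"hand":0.5},
    {"dr":[0,0,0],"delta_pos":[0,0,-0.8],"hand":0.5},
    {"dr":[0,0,0],"delta_pos":[0,0,-0.8],"hand":0.5},
    {"dr":[0,0,0],"delta_pos":[0,0,-0.8],"hand":0.5},
    {"dr":[0,0,0],"delta_pos":[0,0,0],"hand":0.5}
  ]
}}

```text
time_s: 45.98
eef_pos: [484.8, -356.2, 199.5]
ee_rot: [-0.001, 0.858, -0.513, -0.007]
force: [-0.6, 0.5, -0.6]
grip_width: 0.501
```

```bash
python3 -c "
from h import *
goto(330,-210,230)"
```

```text
t 45.98 pos [ 484.8 -356.2  199.5] yhead -151.78 tx,ty deg [ 0.29  0.71 -0.  ] F [-0.6  0.5 -0.6] g 0.501 j6 1.82
dr total units [ 0.029  0.071 -0.   ] shift units in target frame [-4.04   1.345 -0.61 ]
```

>>> {"method": "servo_tool", "body": {
  "motion": [
    {"dr":[0,0,0],"delta_pos":[-0.67,0.22,-0.1],"hand":0.5},
    {"dr":[0,0,0],"delta_pos":[-0.67,0.22,-0.1],"hand":0.5},
    {"dr":[0,0,0],"delta_pos":[-0.67,0.22,-0.1],"hand":0.5},
    {"dr":[0,0,0],"delta_pos":[-0.67,0.22,-0.1],"hand":0.5},
    {"dr":[0,0,0],"delta_pos":[-0.67,0.22,-0.1],"hand":0.5},
    {"dr":[0,0,0],"delta_pos":[-0.67,0.22,-0.1],"hand":0.5},
    {"dr":[0,0,0],"delta_pos":[0,0,0],"hand":0.5}
  ]
}}

```text
time_s: 46.85
eef_pos: [326.1, -205.4, 227.6]
ee_rot: [-0.002, 0.859, -0.511, -0.009]
force: [0.8, -1.2, -0.3]
grip_width: 0.499
```

```bash
cat > knob.py <<'E'
from h import *
ims=[]
for c in('top','scene'):
    im,d=capture(c); 
    a,b,e,f=(250,325,415,495) if c=='top' else (310,385,140,220)
    ims.append(cv2.resize(im[a:b,e:f],(400,375),interpolation=cv2.INTER_CUBIC))
    uu,vv=np.meshgrid(np.arange(640),np.arange(480)); P=withdepth(c,np.c_[uu.ravel(),vv.ravel()],d).reshape(480,640,3)
    near=np.hypot(P[...,0]-485,P[...,1]+355)<65
    bar=near&(P[...,2]>(66 if c=='top' else 72))&(P[...,2]<84); q=P[bar]; w,V=np.linalg.eigh(np.cov(q[:,:2].T)); print(c,'bar',q.mean(0).round(1),len(q),'dir',np.degrees(np.arctan2(V[1,1],V[0,1])).round(1),'ext',(2*np.sqrt(3*w)).round(1))
    hsv=cv2.cvtColor(im,cv2.COLOR_RGB2HSV).astype(int)
    red=near&((hsv[...,0]<8)|(hsv[...,0]>172))&(hsv[...,1]>130)&(hsv[...,2]>60)
    n,l,s_,ce=cv2.connectedComponentsWithStats(red.astype(np.uint8))
    for k in range(1,n):
        if s_[k,4]>2:
            mm=l==k; z=np.median(P[mm][:,2]); pz=75.5 if z>58 else 40.5
            v,u=np.nonzero(mm); X=onz(c,np.c_[u,v].astype(float),pz); w,V=np.linalg.eigh(np.cov(X[:,:2].T))
            print('red',s_[k,4],ce[k].round(1),'z',z.round(1),onz(c,[ce[k]],pz).round(1),'dir',np.degrees(np.arctan2(V[1,1],V[0,1])).round(1),(2*np.sqrt(3*w)).round(1))
import sys
save('kk'+sys.argv[1],np.hstack(ims))
st()
E
python3 knob.py 1;python3 look.py 19 | grep -v : ;python3 sil.py "dict(A=(611,173,-1.5),B=(515.3,8,9.5),C=(611.8,-170.6,6.1))"
```

```text
top bar [ 485.2 -354.6   75.9] 110 dir 118.1 ext [14.2 52.5]
red 26 [464.8 281.3] z 73.8 [[ 495.8 -374.6   75.5]] dir 119.2 [ 4.9 36.2]
scene bar [ 484.2 -359.4   75.3] 127 dir 117.9 ext [14.2 52.7]
red 18 [168.5 333. ] z 76.6 [[ 487.9 -369.4   75.5]] dir 118.4 [ 4.2 24.8]
red 18 [168.8 352.1] z 44.3 [[ 498.  -389.4   40.5]] dir 117.6 [ 5.2 20.3]
t 46.95 pos [ 327.1 -206.6  227.4] yhead -151.52 tx,ty deg [ 0.35  1.05 -0.  ] F [ 0.1  0.5 -0.6] g 0.503 j6 1.78
dr total units [ 0.035  0.105 -0.   ] shift units in target frame [0. 0. 0.]
top score 0.97 ctr [ 611.7 -170.1] th 6.1 z 29.1 len 99 rms 2.4
top score 0.9 ctr [610.9 173.7] th -1.8 z 29.2 len 98 rms 2.24
scene score 0.95 ctr [611.1 171.8] th -1.7 z 27.5 len 96 rms 1.79
scene score 0.86 ctr [ 611.2 -171. ] th 6.0 z 27.8 len 97 rms 1.47
scene score 0.85 ctr [515.1   7.8] th 9.7 z 28.0 len 96 rms 1.83
t 47.15 pos [ 327.2 -206.8  227.3] yhead -151.54 tx,ty deg [ 0.36  1.09 -0.  ] F [0.6 0.3 0.3] g 0.498 j6 1.78
dr total units [ 0.036  0.109 -0.   ] shift units in target frame [0. 0. 0.]
A sil -19.0 21.0 stripe -4.0 12.5 phi(+ toward -y) -3.0
B sil -19.5 21.0 stripe -6.0 11.0 phi(+ toward -y) -4.5
C sil -20.0 20.5 stripe -9.0 7.5 phi(+ toward -y) -3.0
```

View pics/kk1.png

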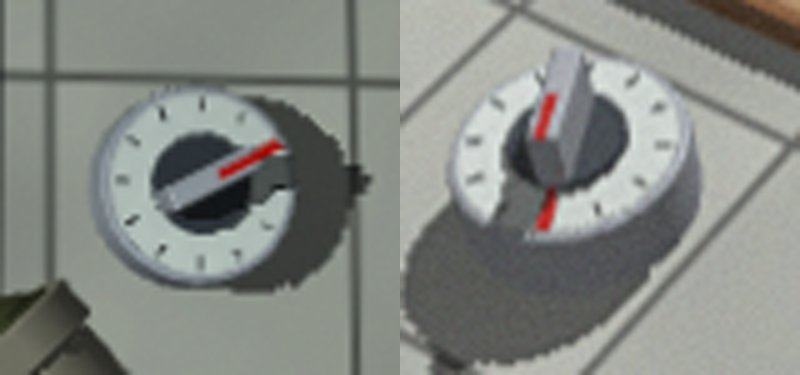

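View pics/s19.png

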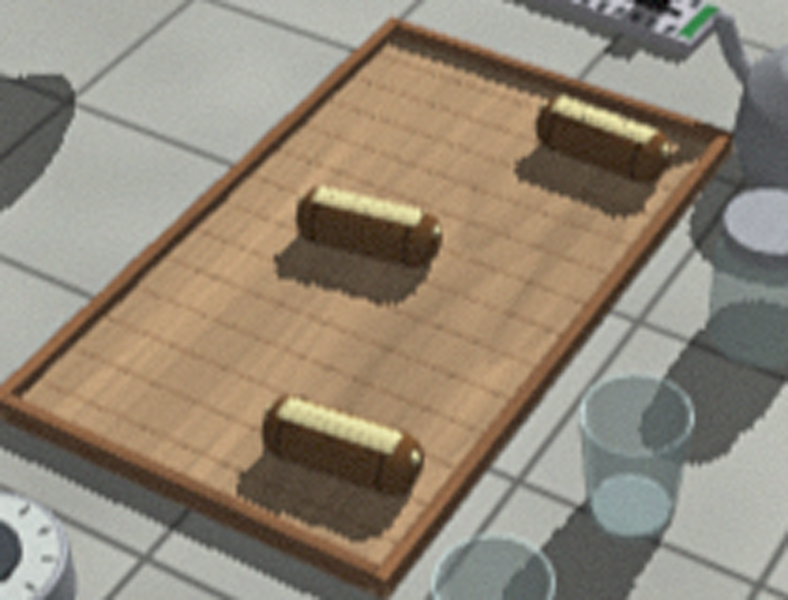

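```bash
python3 - <<'E'
from h import *
im,d=capture('top'); save('fin',im)
im2,_=capture('scene'); save('finv',cv2.resize(im2[160:220,295:385],(900//2*1,300),interpolation=cv2.INTER_CUBIC))
for l in ['glass_1','jar','dish','teapot']: print(l,[(np.round(r['bbox']).astype(int).tolist(),round(r['score'],2)) for r in search_frame('top',l)])
s=im[225:320,160:205]; save('fv',cv2.resize(s,None,fx=6,fy=6,interpolation=cv2.INTER_CUBIC))
E
```

```text
glass_1 [([402, 162, 431, 193], 0.91), ([349, 156, 375, 185], 0.61)]
jar [([278, 153, 304, 189], 0.95)]
dish [([428, 192, 465, 226], 0.74)]
teapot [([202, 142, 250, 216], 0.83)]
```

View pics/fv.png

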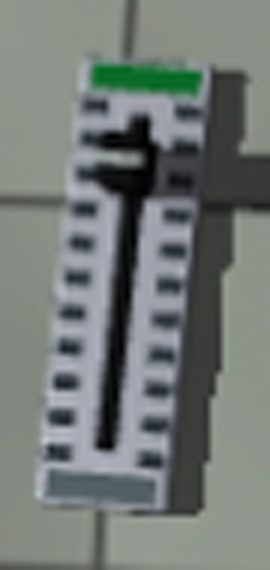

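View pics/fin.png

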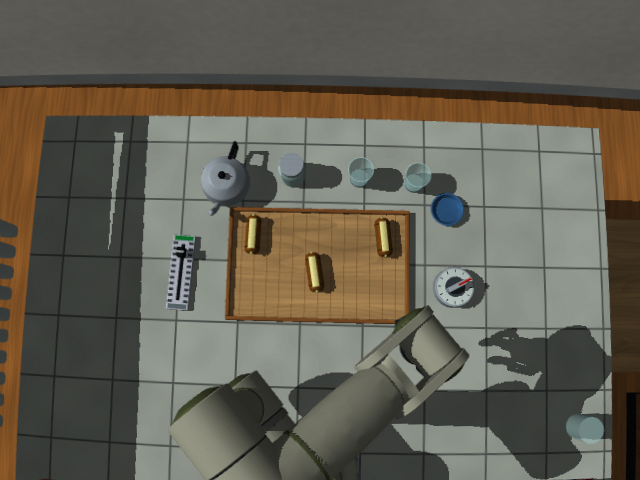

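```bash
python3 - <<'E'
from h import *
d=None
print('grip',onz('top',[[160+130/6,225+160/6]],49).round(1))
print('slot ends',onz('top',[[160+140/6,225+118/6],[160+104/6,225+448/6]],14.5).round(1))
print('plate ends',onz('top',[[160+147/6,225+62/6],[160+100/6,225+505/6]],14).round(1))
im,dep=capture('scene'); 
r=[(x['bbox'],x['score']) for x in search_frame('scene','vent_grip')]; print(r)
uu,vv=np.meshgrid(np.arange(640),np.arange(480))
for c in('top','scene'):
    im,dep=capture(c); P=withdepth(c,np.c_[uu.ravel(),vv.ravel()],dep).reshape(-1,3)
    k=(np.abs(P[:,2]-48)<8)&(np.abs(P[:,1]-357)<20)&(np.abs(P[:,0]-520)<90); print(c,k.sum(),P[k].mean(0).round(1),P[k].min(0).round(1),P[k].max(0).round(1))
E
```

```text
grip [[557.3 354.8  49. ]]
slot ends [[581.2 359.3  14.5]
 [434.3 366.6  14.5]]
plate ends [[606.7 357.9  14. ]
 [409.3 367.   14. ]]
[([347.5, 179.4, 361.2, 190.2], 0.69)]
top 75 [557.8 359.7  49.2] [545.3 349.6  40.8] [569.9 371.8  55. ]
scene 56 [558.  356.8  45.8] [543.7 341.4  40.2] [570.7 373.5  51.8]
```

```bash
python3 -c "
from rig import ticket
print(ticket.finish_job())"
```

```text
the job is handed in; nothing more can be done
None
```

The job is done and handed in, in the order asked, after about 48 s of the 210 s allowed; no verdict was reported.

- **Vent:** I pushed the grip until it hit its stop at about 39 N. The last camera check puts it 50 mm from the vent's centre, which is the full 0.10 m of travel.
- **Caddies:** Three were on the tray. I rolled each along the floor between loosely set jaws, without gripping or lifting them. One was knocked aside partway through, and I found it and rolled it again.
    - Final stripe angles are about 3°, 4.5° and 3° off straight up. At that size I can't separate real tilt from camera error, so I did not correct further.
- **Timer:** I wound the knob clockwise about 237° in one grasp. The pointer lies along the red mark in both views, about 1–2° short by measurement.
- **Left alone:** The teapot, glasses, jar and dish show no movement in the top view. The arm was clear of everything at hand-in.

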